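Pack two baby-feeding kits from the kitchen drawer

TASK

Make up two feeding kits from the drawer. Into the mint tray go the blue formula dispenser and the spoon with the yellow grip; into the lilac tray go the white mug and the spoon with the red grip: lay each spoon flat and lengthwise in the tray's narrow bay and stand the dispenser or mug upright on the floor of the wide bay, clear of the rims. Leave the navy spoon and the pink dispenser undisturbed in the drawer.

Things in the scene. Friction and masses are not known exactly. Their poses are not given: they have to be found in the camera images.
- yellow_spoon_center (a point): Yellow silicone-gripped spoon, stainless bowl, lying flat. The whole spoon is 130 mm long. This point is the middle of its length, half-way up (10 mm above its underside). Its x runs along the spoon towards the bowl, z is up. The grip is a bar 18 mm wide and 20 mm tall from 65 mm behind this point to 20 mm ahead of it; then a thin neck and a round bowl 28 mm across, 8 mm high. 40 g. Can be pinched across the grip at this point from above.
- red_spoon_center (a point): Red silicone-gripped spoon, stainless bowl, lying flat. The whole spoon is 130 mm long. This point is the middle of its length, half-way up (10 mm above its underside). Its x runs along the spoon towards the bowl, z is up. The grip is a bar 18 mm wide and 20 mm tall from 65 mm behind this point to 20 mm ahead of it; then a thin neck and a round bowl 28 mm across, 8 mm high. 40 g. Can be pinched across the grip at this point from above.
- navy_spoon_center (a point): Navy (very dark blue) silicone-gripped spoon, stainless bowl, lying flat. The whole spoon is 130 mm long. This point is the middle of its length, half-way up (10 mm above its underside). Its x runs along the spoon towards the bowl, z is up. The grip is a bar 18 mm wide and 20 mm tall from 65 mm behind this point to 20 mm ahead of it; then a thin neck and a round bowl 28 mm across, 8 mm high. 40 g. Can be pinched across the grip at this point from above. Stays in the drawer.
- blue_dispenser_center (a point): Blue pill-shaped formula dispenser with a paler ribbed twist cap, standing upright: 84 mm tall, 57 mm across (rounded top and foot). This point is its centre, 42 mm above its underside; z is up. About 120 g.
- pink_dispenser_center (a point): Pink pill-shaped formula dispenser with a paler ribbed twist cap, standing upright: 84 mm tall, 57 mm across (rounded top and foot). This point is its centre, 42 mm above its underside; z is up. About 120 g. Stays in the drawer.
- mug_center (a point): Small white ceramic mug, standing upright: 66 mm tall, 58 mm across at the rim, wall 4 mm, with one handle on its own +y side. The handle reaches 48 mm from the axis and sits between 17 and 56 mm above the underside. This point is on its axis, 33 mm above its underside; z is up. About 160 g. Can be gripped across the body, fingers along its own x, clear of the handle.
- mint_tray: Mint-green kit tray, 176 by 172 mm, fixed to the worktop. Origin: centre of its underside; z up. Floor 4 mm thick; rims and the one broad rib rise 8 mm above the floor (12 mm above the worktop). The rib is 14 mm wide, runs along the tray's x and splits it into two bays, each 170 mm long in x: the narrow spoon bay, 60 mm wide, centred at y = -52 mm, and the wide bay, 90 mm wide, centred at y = +37 mm (both in the tray's frame).
- lilac_tray: Lilac (purple) kit tray, 176 by 172 mm, fixed to the worktop. Origin: centre of its underside; z up. Floor 4 mm thick; rims and the one broad rib rise 8 mm above the floor (12 mm above the worktop). The rib is 14 mm wide, runs along the tray's x and splits it into two bays, each 170 mm long in x: the narrow spoon bay, 60 mm wide, centred at y = -52 mm, and the wide bay, 90 mm wide, centred at y = +37 mm (both in the tray's frame).
- drawer: Open plywood drawer standing on the worktop, fixed, 316 mm (x) by 376 mm (y). Origin: centre of its underside; z up. Floor 6 mm thick; walls 8 mm thick, tops 45 mm above the worktop. A clear plastic divider (4 mm thick, top 36 mm above the worktop) runs along y at x = +22 mm: the three spoons lie on its near (-x) side, roughly along x; the two dispensers and the mug stand in a row on its far side. All rest on the drawer floor.

How it is judged:
By the outcome, as a careful person would: the job done as asked, in the order asked, and still so for the second after the job is handed in, with the robot touching nothing.
It also fails if it takes over 128 s, if anything falls off the work surface, if the arm or the gripper's body presses on something with over 40 N, if the wrist force passes 120 N, or if a joint passes its speed limit or range.

ROBOT

A 7-joint arm with a two-finger parallel gripper is mounted at the origin on the work surface. World frame = base frame: x ahead of the robot, y to its left, z up, the work surface at z = 0. Lengths are in mm, angles in rad, forces in N, time in s.
With the tool pointing down it reaches from about 400 to 850 mm from the base axis. Payload 6.9 kg.
Tool frame: the origin (TCP) lies on the centre line of the jaws, within the pads' length; the fingertips stand 14 mm ahead of it and the grasp point (between the pads) lies 5 mm behind it; z points along the fingers, y is the direction in which the jaws open and shut (so a half turn about z gives the same grasp; the last joint's range is limited). The gripper opens to 85 mm and grips with 20 to 120 N. Pads are 22 mm wide; open, the fingers measure 114 mm over their backs; the gripper's body (76 mm by 85 mm) begins 54 mm behind the grasp point. The pads swing forward as they close: fully open they stand 13 mm farther back than shut.
Start: joints at [-1.169, 0.507, -0.238, 1.5, 0.126, 1.149, -0.155], TCP at [182.808, 597.656, 245.275] pointing down, gripper open.
Joint ranges: [-3.08, 3.08], [-0.24, 2.05], [-1.43, 1.35], [0, 2.5], [-1.52, 4.66], [0.17, 1.96], [-2.89, 2.89]. Speed limits (rad/s): [2.39, 2.39, 3.14, 3.14, 3.14, 3.14, 3.14].

INTERFACE

Orientations are given as a rotation vector (axis times angle).
In Python, from workcell import robot gives the robot as it stands. The module is installed in compiled form; this text tells all that it offers.
- The arm moves only by the tool play_rows, never from a script. Its arguments are lists of equal length, an entry for each row: "grip": the gripper's target within -1 to 1 (fully open at 1, half-way at 0, shut at -1); "dp": the shift along the world's x, y, z in mm, a list of three; "delta_rot": the turn, a rotation vector about the world's x, y, z in degrees, a list of three. In form: {"grip": [grip, ...], "dp": [[dx, dy, dz], ...], "delta_rot": [[ax, ay, az], ...]}. A call has 1 to 5 rows; each row shifts and turns the pose as measured when the row begins; what a row does not reach is not made up. A row lasts 1/12 s, in which the tool goes at most 41.7 mm and 7.16 degrees, less where a joint would pass 70% of its speed; a pose out of reach is approached as far as the arm can. A call with a gripper value outside its range is refused whole. The fingers move at their own pace and stop on an object; "grip_force" is the grip in N (left out, the last holds). Time passes only in rows, so rows that do not move let the fingers close. It gives the time, the measured TCP pose, the force and the opening at its end, in the units of the state.
- robot.get_state(): the state, without advancing time (a new reading comes with each control period).
- robot.read_camera(name): name is "scene" or "top" or "wrist"; returns (picture, depth): 384x512x3 uint8, red, green, blue; 384x512 float32, mm along the optical axis (not along the pixel's ray), 0 where there is no reading.
- robot.camera_model(name): a dict with "fx", "fy", "cx", "cy" (pixels), "k1" (the pictures are not rectified: a ray, as slopes to the right and down, at radius r is drawn at 1 + k1 r^2 times it, then the intrinsics apply), "world_from_camera" (4x4, takes a point from camera to world coordinates). Camera axes: x right, y down, z forward; pixel columns grow to the right and rows downward; lengths in mm; the calibration is good to about 2 mm. A picture is of the moment at which its call begins: read the wrist's pose just before it. camera_model takes no time and is no camera call; for the wrist camera it gives the pose at the moment of the call.
- robot.sign_off(): hands the job in, once; it reports no verdict.
The state is a dict: "clock": time; "joint_positions": joint angles; "joint_vel": joint speeds; "joint_torque": joint torques, N m; "ee_pos": TCP position; "tool_rot": TCP orientation; "wrist_force": force on the tool from outside, world axes, zero at the start; "torque": the same for the moment, N m; "gripper_width": finger opening in mm.
Only numpy, scipy, OpenCV 4.12 (cv2) and the standard library are available. Lean on these libraries where they do the work, as an engineer would, in place of code of your own. Each camera call takes 0.05 s, during which the arm holds its last target.

## Working session

There is one attempt and no reset: what is moved stays moved. The work goes in short steps, Python scripts to look and compute and a tool call to move; the robot and the scene stay as the last step left them, time stands still between calls to the robot, and variables do not carry over. Pictures are saved under pics/ and viewed, and the job is handed in when it is done.

Besides the shell and the picture viewer there is one more tool, called as name(argument=value, ...), one argument or row to a line, values as JSON. play_rows: Moves the arm, as the interface text tells. Its arguments: {"type":"object","properties":{"grip":{"type":"array"},"dp":{"type":"array"},"delta_rot":{"type":"array"},"grip_force":{"type":"number"}},"required":["grip","dp","delta_rot"]}

```bash
mkdir -p pics; cat > h.py <<'E'
import numpy as np,cv2
from workcell import robot
def cam(n):
    m=robot.camera_model(n); return m
def snap(n,tag):
    m=robot.camera_model(n); p,d=robot.read_camera(n)
    cv2.imwrite(f'pics/{tag}.png',p[:,:,::-1]); np.savez(f'pics/{tag}.npz',p=p,d=d,**{k:np.array(v) for k,v in m.items()})
    return p,d,m
def load(tag): 
    z=np.load(f'pics/{tag}.npz'); return z
def ray(m,u,v):
    x=(u-m['cx'])/m['fx'];y=(v-m['cy'])/m['fy'];a,b=x,y
    for _ in range(20):
        s=1+m['k1']*(a*a+b*b);a,b=x/s,y/s
    return a,b
def pix_d(m,d,u,v):
    a,b=ray(m,u,v);D=d[int(v),int(u)];T=np.array(m['world_from_camera'])
    return (T@[a*D,b*D,D,1])[:3]
def pix_z(m,u,v,z):
    a,b=ray(m,u,v);T=np.array(m['world_from_camera']);r=T[:3,:3]@[a,b,1];o=T[:3,3]
    return o+r*(z-o[2])/r[2]
def cloud(m,d):
    v,u=np.mgrid[:384,:512].astype(float);a,b=ray(m,u,v);T=np.array(m['world_from_camera'])
    P=np.stack([a*d,b*d,d],-1)@T[:3,:3].T+T[:3,3];P[d<=0]=np.nan;return P
E
python3 - <<'E'
from h import *
for n in('top','scene','wrist'):
    p,d,m=snap(n,n+'0');print(n,{k:np.round(v,2).tolist() for k,v in m.items()})
s=robot.get_state();print(s)
E
```

```text
top {'fx': 485.65, 'fy': 485.65, 'cx': 253.02, 'cy': 192.88, 'k1': -0.07, 'world_from_camera': [[-0.03, -0.99, 0.1, 442.56], [-1.0, 0.03, 0.02, -7.86], [-0.02, -0.1, -0.99, 1432.5], [0.0, 0.0, 0.0, 1.0]]}
scene {'fx': 384.99, 'fy': 384.99, 'cx': 258.98, 'cy': 186.74, 'k1': -0.13, 'world_from_camera': [[-0.68, 0.47, -0.57, 1142.26], [0.73, 0.44, -0.52, 506.97], [0.01, -0.77, -0.64, 686.62], [0.0, 0.0, 0.0, 1.0]]}
wrist {'fx': 299.0, 'fy': 299.0, 'cx': 257.4, 'cy': 183.95, 'k1': -0.08, 'world_from_camera': [[0.29, 0.91, 0.3, 103.72], [0.96, -0.28, -0.09, 621.58], [-0.0, 0.32, -0.95, 371.6], [0.0, 0.0, 0.0, 1.0]]}
{'clock': 0.15, 'joint_positions': array([-1.1685077 ,  0.50814358, -0.23755262,  1.50089365,  0.12567334,
        1.14889983, -0.15481316]), 'joint_vel': array([ 0.00069655, -0.00222841, -0.00100406, -0.00269286, -0.00150203,
        0.00142472,  0.00123718]), 'joint_torque': array([-2.18260000e-03, -6.21006703e+01, -2.18918681e+00, -2.49840778e+01,
        1.26961360e-02,  9.09600902e-03, -4.83229712e-05]), 'ee_pos': array([182.7256882 , 597.31661543, 244.63379222]), 'tool_rot': array([-4.64469687e-01, -3.10685623e+00,  2.11216085e-03]), 'wrist_force': array([-0.60416459,  0.17540585,  0.05194373]), 'torque': array([-0.02523597,  0.00339431, -0.00828407]), 'gripper_width': 85.22841811240382}
```

View pics/top0.png

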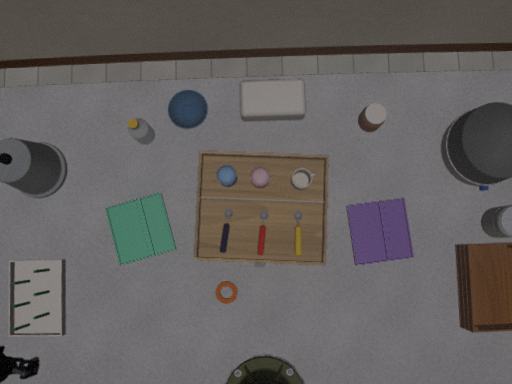

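View pics/scene0.png

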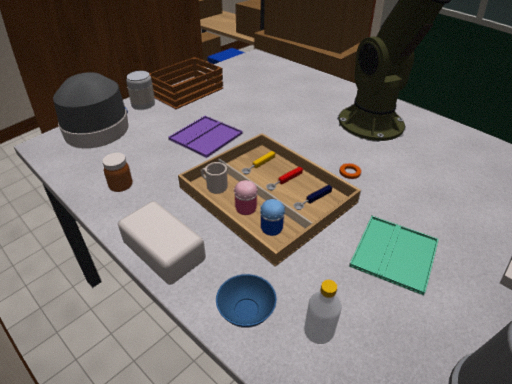

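```bash
python3 - <<'E'
import cv2
i=cv2.imread('pics/top0.png')
cv2.imwrite('pics/c1.png',cv2.resize(i[145:270,190:335],None,fx=5,fy=5,interpolation=cv2.INTER_CUBIC)[:,:725])
l=cv2.resize(i[190:270,100:180],None,fx=5,fy=5,interpolation=cv2.INTER_CUBIC);r=cv2.resize(i[190:270,340:420],None,fx=5,fy=5,interpolation=cv2.INTER_CUBIC)
cv2.imwrite('pics/c2.png',cv2.hconcat([l,r]))
E
```

```text
(no output)
```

View pics/c1.png

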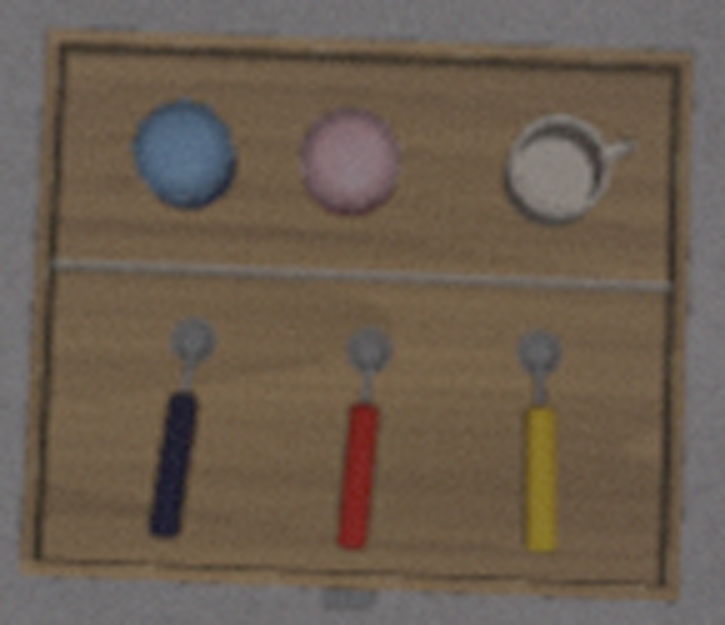

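View pics/c2.png

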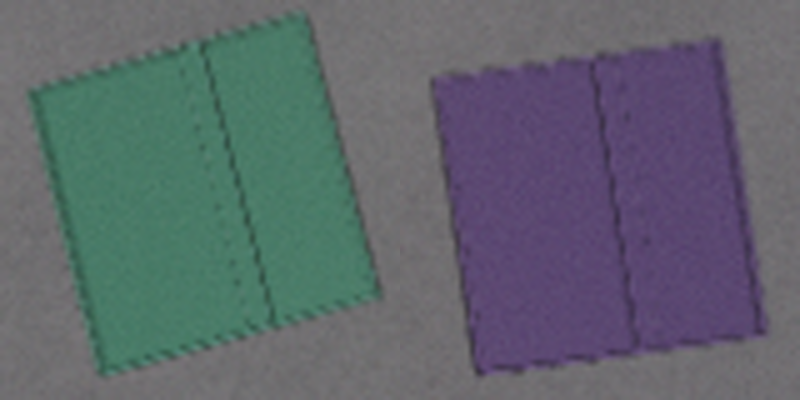

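```bash
python3 - <<'E'
from h import *
z=load('top0');m=z;d=z['d'];P=cloud(m,d)
def c1(u,v,Z): return pix_z(m,190+(u+.5)/5-.5,145+(v+.5)/5-.5,Z)
def cc(u,v,Z,ox): return pix_z(m,ox+(u+.5)/5-.5,190+(v+.5)/5-.5,Z)
for n,ox,q in(('mint',100,[(30,90),(305,10),(380,297),(103,376)]),('lilac',340,[(32,77),(320,38),(365,335),(78,375)])):
    Q=np.array([cc(u,v,12,ox) for u,v in q]);c=Q.mean(0)
    xd=(Q[0]-Q[3]+Q[1]-Q[2])/2; yd=(Q[0]-Q[1]+Q[3]-Q[2])/2
    print(n,c.round(1),'len',np.linalg.norm(xd[:2]),np.linalg.norm(yd[:2]),'yawx',np.degrees(np.arctan2(xd[1],xd[0])),'yawy',np.degrees(np.arctan2(-yd[0],yd[1])))
Q=np.array([c1(u,v,45) for u,v in[(50,28),(693,50),(678,600),(20,575)]]);print('drawer',Q.mean(0),Q.round(0))
for n,a,b in(('navy',(184,393),(165,537)),('red',(364,405),(352,549)),('yellow',(540,407),(541,551))):
    A=c1(*a,26);B=c1(*b,26);dx=A-B;bowl=None
    u=dx/np.linalg.norm(dx);print(n,'len',np.linalg.norm(dx),'yaw',np.degrees(np.arctan2(dx[1],dx[0])),'center',(B+65*u).round(1),(A-20*u).round(1))
print('divider',c1(52,265,36).round(1),c1(670,287,36).round(1))
# by depth
def circ(u0,v0,r,zmin,zmax):
    u=int(190+u0/5);v=int(145+v0/5);S=P[v-r:v+r+1,u-r:u+r+1].reshape(-1,3);S=S[(S[:,2]>zmin)&(S[:,2]<zmax)]
    c=(S.max(0)+S.min(0))/2;print(len(S),S[:,:2].min(0).round(1),S[:,:2].max(0).round(1),c.round(1),'mean',S.mean(0).round(1),'med zmax',np.percentile(S[:,2],95).round(1))
circ(184,155,12,40,110);circ(350,160,12,40,110);circ(557,168,14,50,110)
for n,u,v in(('blue',184,155),('pink',350,160)): print(n,c1(u,v,62).round(1))
print('mugrim',c1(557,168,72).round(1),c1(620,150,55).round(1))
print('table z',pix_d(m,d,100,300),pix_d(m,d,140,230),pix_d(m,d,380,230))
E
```

```text
mint [493.4 348.5  12. ] len 175.00388879019596 170.09313295592838 yawx 14.136316062658016 yawy 14.385946400209573
lilac [ 464.9 -351.6   12. ] len 174.91560850448136 170.6724952485199 yawx 5.761780617693536 yawy 5.897815996290167
drawer [543.44990501  -9.70249972  45.        ] [[ 713.  165.   45.]
 [ 688. -207.   45.]
 [ 374. -185.   45.]
 [ 398.  188.   45.]]
navy len 83.65767420836102 yaw -8.927735121925265 center [481.5  96.3  26. ] [480.2  96.5  26. ]
red len 83.07945238095877 yaw -6.533207300334876 center [472.   -8.5  26. ] [470.1  -8.3  26. ]
yellow len 82.70353547637227 yaw -1.7320810554482764 center [ 468.  -111.7   26. ] [ 465.7 -111.6   26. ]
divider [575.8 167.5  36. ] [ 552.1 -188.9   36. ]
331 [608.6  59.3] [665.1 113.4] [636.8  86.4  69.5] mean [633.9  85.   82.6] med zmax 91.9
328 [601.4 -36.5] [657.2  17.9] [629.3  -9.3  68.3] mean [626.6  -8.3  83. ] med zmax 91.3
139 [ 592.7 -166. ] [648.1 -95.2] [ 620.4 -130.6   64.1] mean [ 621.7 -127.3   67.1] med zmax 76.2
blue [634.   87.6  62. ]
pink [628.1  -6.9  62. ]
mugrim [ 618.6 -123.5   72. ] [ 630.  -161.4   55. ]
table z [285.85912045 472.57283554   4.59013317] [488.19539528 352.47346357   0.58918113] [ 467.04079732 -354.96983538    5.1591083 ]
```

```bash
python3 - <<'E'
import cv2
i=cv2.imread('pics/scene0.png')
cv2.imwrite('pics/c3.png',cv2.resize(i[130:250,170:360],None,fx=4,fy=4,interpolation=cv2.INTER_CUBIC))
E
```

```text
(no output)
```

View pics/c3.png

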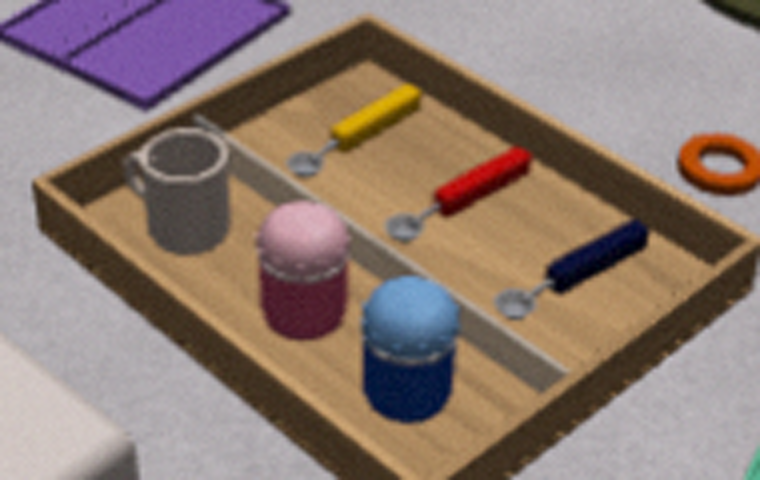

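View pics/wrist0.png

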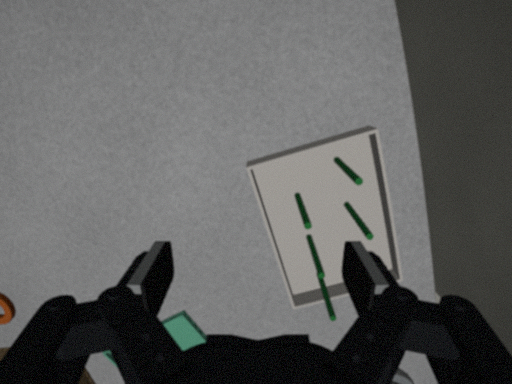

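play_rows(
  grip=[1,1,1,1,1],
  dp=[
    [26,-30,0],
    [26,-30,0],
    [26,-30,0],
    [26,-30,0],
    [26,-30,0],
  ],
  delta_rot=[
    [0,0,-6],
    [0,0,-6],
    [0,0,-6],
    [0,0,-6],
    [0,0,-4],
  ],
  grip_force=30,
)

```text
clock: 0.57
ee_pos: [305.6, 448.5, 241.9]
tool_rot: [-1.201, -2.894, -0.001]
wrist_force: [0.0, 0.3, 0.2]
gripper_width: 85.2
```

play_rows(
  grip=[1,1,1,1,1],
  dp=[
    [27,-30,0],
    [27,-30,0],
    [27,-30,0],
    [27,-30,0],
    [27,-30,0],
  ],
  delta_rot=[
    [0,0,0],
    [0,0,0],
    [0,0,0],
    [0,0,0],
    [0,0,0],
  ],
)

```text
clock: 0.98
ee_pos: [443.1, 291.3, 241.6]
tool_rot: [-1.206, -2.891, 0.0]
wrist_force: [0.2, 0.8, -0.6]
gripper_width: 85.4
```

play_rows(
  grip=[1,1,1,1,1],
  dp=[
    [27,-30,0],
    [27,-30,0],
    [27,-30,0],
    [27,-30,0],
    [27,-30,-10],
  ],
  delta_rot=[
    [0,0,0],
    [0,0,0],
    [0,0,0],
    [0,0,0],
    [0,0,0],
  ],
)

```text
clock: 1.4
ee_pos: [580.7, 135.5, 233.3]
tool_rot: [-1.206, -2.893, -0.002]
wrist_force: [0.9, 1.4, 0.3]
gripper_width: 85.6
```

play_rows(
  grip=[1,1,1,1],
  dp=[
    [27,-24,-20],
    [27,-24,-25],
    [0,0,-30],
    [0,0,0],
  ],
  delta_rot=[
    [0,0,0],
    [0,0,0],
    [0,0,0],
    [0,0,0],
  ],
)

```text
clock: 1.73
ee_pos: [638.2, 76.0, 157.1]
tool_rot: [-1.227, -2.89, 0.004]
wrist_force: [-1.6, 1.7, -1.0]
gripper_width: 85.5
```

```bash
python3 - <<'E'
from h import *
print(robot.get_state()['ee_pos']);p,d,m=snap('wrist','w1');print(np.round(m['world_from_camera'],2))
E
```

```text
[638.2415543   76.04582691 157.14329373]
[[ 7.2000e-01  6.6000e-01  2.2000e-01  5.8088e+02]
 [ 6.9000e-01 -6.8000e-01 -2.3000e-01  1.3526e+02]
 [-0.0000e+00  3.2000e-01 -9.5000e-01  2.8427e+02]
 [ 0.0000e+00  0.0000e+00  0.0000e+00  1.0000e+00]]
```

View pics/w1.png

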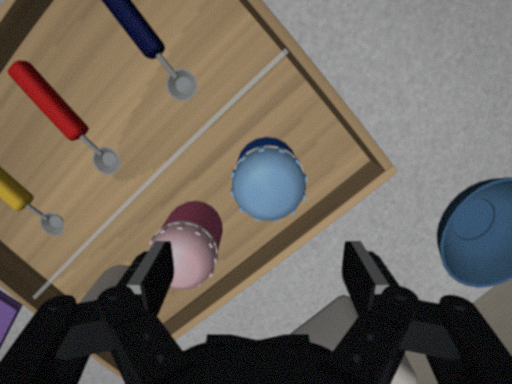

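```bash
python3 - <<'E'
from h import *
z=load('w1');m=z;P=cloud(m,z['d']);p=z['p'].astype(int)
def fit(mask,name):
    from scipy.optimize import least_squares
    S=P[mask];S=S[np.isfinite(S[:,0])]
    S=S[S[:,2]>62]
    r=least_squares(lambda q:np.linalg.norm(S-q,axis=1)-28.5,[*S.mean(0)[:2],60],loss='soft_l1').x
    print(name,len(S),r.round(1))
fit((p[:,:,2]>p[:,:,0]+40)&(np.arange(512)[None]<350),'blue')
# mug/tray sanity
print(pix_d(m,z['d'],270,181), pix_z(m,269,181,61.5))
E
```

```text
blue 3978 [635.5  89.9  62.5]
[631.37935164  95.21950077  86.91062106] [637.31802415  89.52010731  61.5       ]
```

play_rows(
  grip=[1,1,1,1,1],
  dp=[
    [-3,13,0],
    [0,0,-15],
    [0,0,-30],
    [0,0,-25],
    [0,0,-20],
  ],
  delta_rot=[
    [0,0,0],
    [0,0,0],
    [0,0,0],
    [0,0,0],
    [0,0,0],
  ],
)

```text
clock: 2.2
ee_pos: [640.8, 99.9, 82.5]
tool_rot: [1.213, 2.88, 0.021]
wrist_force: [-0.5, 0.5, -0.4]
gripper_width: 85.6
```

play_rows(
  grip=[1,1],
  dp=[
    [0,0,0],
    [0,0,0],
  ],
  delta_rot=[
    [0,0,0],
    [0,0,0],
  ],
)

```text
clock: 2.37
ee_pos: [638.6, 105.6, 82.7]
tool_rot: [1.206, 2.886, 0.023]
wrist_force: [-1.0, 0.0, 0.6]
gripper_width: 85.4
```

play_rows(
  grip=[1],
  dp=[
    [0,0,0],
  ],
  delta_rot=[
    [0,0,0],
  ],
)

```text
clock: 2.45
ee_pos: [638.7, 107.6, 84.6]
tool_rot: [1.203, 2.887, 0.025]
wrist_force: [-0.4, 0.7, 0.0]
gripper_width: 85.5
```

```bash
python3 - <<'E'
from h import *
for i in range(4):
    s=robot.get_state();print(s['clock'],s['ee_pos'].round(1),s['joint_vel'].round(3),s['tool_rot'].round(3)); robot.read_camera('top')
E
```

```text
2.45 [638.7 107.6  84.6] [-0.023 -0.035 -0.006 -0.027 -0.004  0.025 -0.008] [1.203 2.887 0.025]
2.5 [639.3 107.9  85.3] [ 0.009  0.     0.005 -0.005 -0.001 -0.013  0.005] [1.202 2.886 0.027]
2.55 [639.5 107.2  85.2] [ 0.011  0.006  0.011  0.007  0.003 -0.009  0.002] [1.203 2.885 0.026]
2.6 [639.5 106.4  84.8] [ 0.011  0.007  0.008  0.007  0.002 -0.005  0.   ] [1.204 2.884 0.025]
```

play_rows(
  grip=[1,1,1,1,1],
  dp=[
    [-2,-6,0],
    [-2,-6,0],
    [0,-4,0],
    [0,-1,0],
    [0,0,0],
  ],
  delta_rot=[
    [0,0,0],
    [0,0,0],
    [0,0,0],
    [0,0,0],
    [0,0,0],
  ],
)

```text
clock: 3.07
ee_pos: [635.7, 85.1, 86.6]
tool_rot: [1.208, 2.88, 0.025]
wrist_force: [0.1, -0.2, 0.0]
gripper_width: 85.2
```

play_rows(
  grip=[1],
  dp=[
    [0,0,0],
  ],
  delta_rot=[
    [0,0,0],
  ],
)

```text
clock: 3.15
ee_pos: [635.8, 84.6, 86.7]
tool_rot: [1.209, 2.88, 0.025]
wrist_force: [-0.5, -0.5, 0.1]
gripper_width: 85.4
```

play_rows(
  grip=[1,1,1,1,1],
  dp=[
    [0,3,-8],
    [0,1,-12],
    [0,0,-10],
    [0,0,-6],
    [0,0,0],
  ],
  delta_rot=[
    [0,0,0],
    [0,0,0],
    [0,0,0],
    [0,0,0],
    [0,0,0],
  ],
)

```text
clock: 3.57
ee_pos: [635.3, 89.7, 46.1]
tool_rot: [1.208, 2.881, 0.025]
wrist_force: [0.3, -0.2, 0.1]
gripper_width: 85.2
```

```bash
cat >> h.py <<'E'
from scipy.spatial.transform import Rotation as Ro
def st():
    s=robot.get_state();R=Ro.from_rotvec(s['tool_rot']);z=R.apply([0,0,1]);y=R.apply([0,1,0])
    fix=np.degrees(np.cross(z,[0,0,-1]))
    print('t',round(s['clock'],2),'pos',s['ee_pos'].round(1),'jaw',np.degrees(np.arctan2(y[1],y[0])).round(1),'tiltfix',fix.round(1),'F',s['wrist_force'].round(1),'w',round(s['gripper_width'],1),'q7',s['joint_positions'].round(2)[-1])
E
python3 -c "
from h import *;st()"
```

```text
t 3.57 pos [635.3  89.7  46.1] jaw 44.5 tiltfix [-0.5  1.3  0. ] F [ 0.3 -0.2  0.1] w 85.2 q7 0.61
```

play_rows(
  grip=[1,0.2,-0.2,-0.6,-1],
  dp=[
    [0,0,0],
    [0,0,0],
    [0,0,0],
    [0,0,0],
    [0,0,0],
  ],
  delta_rot=[
    [-0.5,1.3,0],
    [0,0,0],
    [0,0,0],
    [0,0,0],
    [0,0,0],
  ],
)

```text
clock: 3.98
ee_pos: [634.3, 90.4, 43.7]
tool_rot: [-1.212, -2.895, 0.003]
wrist_force: [-0.1, -0.6, -0.8]
gripper_width: 55.6
```

play_rows(
  grip=[-1,-1,-1],
  dp=[
    [0,0,0],
    [0,0,0],
    [0,0,0],
  ],
  delta_rot=[
    [0,0,0],
    [0,0,0],
    [0,0,0],
  ],
)

```text
clock: 4.23
ee_pos: [633.8, 90.1, 43.7]
tool_rot: [-1.213, -2.895, 0.003]
wrist_force: [0.7, -0.0, -1.9]
gripper_width: 55.6
```

```bash
python3 -c "
from h import *;st()"
```

```text
t 4.23 pos [633.8  90.1  43.7] jaw 44.5 tiltfix [ 0.  -0.2  0. ] F [ 0.7 -0.  -1.9] w 55.6 q7 0.6
```

play_rows(
  grip=[-1,-1,-1,-1,-1],
  dp=[
    [0,0,10],
    [0,0,20],
    [0,0,30],
    [0,0,25],
    [-5,10,15],
  ],
  delta_rot=[
    [0,0,0],
    [0,0,0],
    [0,0,0],
    [0,0,0],
    [0,0,0],
  ],
  grip_force=40,
)

```text
clock: 4.65
ee_pos: [625.5, 96.3, 144.8]
tool_rot: [-1.215, -2.887, 0.014]
wrist_force: [0.9, -0.5, -1.7]
gripper_width: 55.4
```

play_rows(
  grip=[-1,-1,-1,-1,-1],
  dp=[
    [-10,20,0],
    [-15,30,0],
    [-15,30,0],
    [-15,30,0],
    [-15,30,0],
  ],
  delta_rot=[
    [0,0,0],
    [0,0,0],
    [0,0,0],
    [0,0,0],
    [0,0,0],
  ],
)

```text
clock: 5.07
ee_pos: [559.2, 231.4, 155.7]
tool_rot: [1.24, 2.88, -0.006]
wrist_force: [-0.1, 1.2, -0.7]
gripper_width: 55.1
```

Remaining about (-75, 153).

play_rows(
  grip=[-1,-1,-1,-1,-1],
  dp=[
    [-15,30,0],
    [-15,30,0],
    [-12,24,0],
    [-9,18,0],
    [-6,10,0],
  ],
  delta_rot=[
    [0,0,0],
    [0,0,0],
    [0,0,0],
    [0,0,0],
    [0,0,0],
  ],
)

```text
clock: 5.48
ee_pos: [495.1, 354.3, 160.6]
tool_rot: [1.231, 2.885, 0.003]
wrist_force: [0.2, 1.3, -1.3]
gripper_width: 54.8
```

play_rows(
  grip=[-1,-1,-1],
  dp=[
    [0,0,-5],
    [0,0,-5],
    [0,0,0],
  ],
  delta_rot=[
    [0,0,0],
    [0,0,0],
    [0,0,0],
  ],
)

```text
clock: 5.73
ee_pos: [493.8, 356.2, 151.2]
tool_rot: [1.225, 2.888, 0.006]
wrist_force: [-0.5, -1.0, -2.0]
gripper_width: 55.2
```

```bash
python3 -c "
from h import *;st();snap('top','top1')
import cv2;i=cv2.imread('pics/top1.png');cv2.imwrite('pics/c4.png',cv2.resize(i[150:290,80:260],None,fx=4,fy=4,interpolation=cv2.INTER_CUBIC))"
```

```text
t 5.73 pos [493.8 356.2 151.2] jaw 44.0 tiltfix [-0.1  0.3  0. ] F [-0.5 -1.  -2. ] w 55.2 q7 0.11
```

View pics/c4.png

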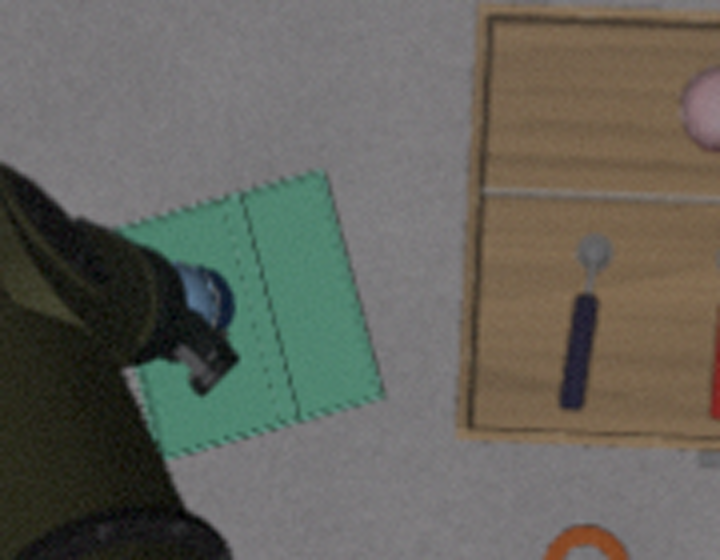

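play_rows(
  grip=[-1,-1,-1,-1,-1],
  dp=[
    [-4,12,-10],
    [-4,11,-20],
    [-1,4,-25],
    [0,0,-20],
    [0,0,-10],
  ],
  delta_rot=[
    [0,0,0],
    [0,0,0],
    [0,0,0],
    [0,0,0],
    [0,0,0],
  ],
)

```text
clock: 6.2
ee_pos: [491.0, 379.9, 64.7]
tool_rot: [1.242, 2.873, 0.013]
wrist_force: [0.8, -0.4, -2.2]
gripper_width: 55.3
```

play_rows(
  grip=[-1,-1,-1],
  dp=[
    [0,0,-5],
    [0,0,0],
    [0,0,0],
  ],
  delta_rot=[
    [0,0,0],
    [0,0,0],
    [0,0,0],
  ],
)

```text
clock: 6.45
ee_pos: [490.8, 377.7, 56.0]
tool_rot: [1.247, 2.873, 0.005]
wrist_force: [0.3, 0.1, -1.2]
gripper_width: 55.5
```

```bash
python3 -c "
from h import *;st()"
```

```text
t 6.45 pos [490.8 377.7  56. ] jaw 43.1 tiltfix [0.1 0.6 0. ] F [ 0.3  0.1 -1.2] w 55.5 q7 0.06
```

play_rows(
  grip=[-1,-1,-1,-1,-1],
  dp=[
    [-5,5,0],
    [-2,2,-4],
    [0,0,-4],
    [0,0,-2],
    [0,0,0],
  ],
  delta_rot=[
    [0,0.6,0],
    [0,0,0],
    [0,0,0],
    [0,0,0],
    [0,0,0],
  ],
)

```text
clock: 6.87
ee_pos: [485.2, 386.5, 48.8]
tool_rot: [1.252, 2.88, 0.006]
wrist_force: [-0.3, 0.3, -1.3]
gripper_width: 55.2
```

```bash
python3 -c "
from h import *;st()"
```

```text
t 6.87 pos [485.2 386.5  48.8] jaw 43.0 tiltfix [-0.2  0.2  0. ] F [-0.3  0.3 -1.3] w 55.2 q7 0.05
```

play_rows(
  grip=[-1,-1,-1,-1,-1],
  dp=[
    [0,0,-3],
    [0,0,-2],
    [0,0,-2],
    [0,0,-1],
    [0,0,0],
  ],
  delta_rot=[
    [0,0,0],
    [0,0,0],
    [0,0,0],
    [0,0,0],
    [0,0,0],
  ],
)

```text
clock: 7.28
ee_pos: [485.8, 386.8, 41.9]
tool_rot: [1.251, 2.878, 0.009]
wrist_force: [0.1, -0.1, -1.4]
gripper_width: 55.3
```

```bash
python3 -c "
from h import *;st()"
```

```text
t 7.28 pos [485.8 386.8  41.9] jaw 43.0 tiltfix [-0.2  0.3  0. ] F [ 0.1 -0.1 -1.4] w 55.3 q7 0.05
```

play_rows(
  grip=[-1,-1,-1],
  dp=[
    [0,0,-1],
    [0,0,-1],
    [0,0,0],
  ],
  delta_rot=[
    [0,0,0],
    [0,0,0],
    [0,0,0],
  ],
)

```text
clock: 7.53
ee_pos: [485.9, 386.8, 42.0]
tool_rot: [1.252, 2.878, 0.011]
wrist_force: [-0.2, 0.7, -2.8]
gripper_width: 55.6
```

play_rows(
  grip=[-1,-1,-1],
  dp=[
    [0,0,-2],
    [0,0,-2],
    [0,0,0],
  ],
  delta_rot=[
    [0,0,0],
    [0,0,0],
    [0,0,0],
  ],
)

```text
clock: 7.78
ee_pos: [486.5, 387.0, 42.1]
tool_rot: [1.252, 2.876, 0.015]
wrist_force: [0.7, 0.4, -2.0]
gripper_width: 54.8
```

play_rows(
  grip=[-0.2,0.4,1,1,1],
  dp=[
    [0,0,0],
    [0,0,0],
    [0,0,0],
    [0,0,0],
    [0,0,0],
  ],
  delta_rot=[
    [0,0,0],
    [0,0,0],
    [0,0,0],
    [0,0,0],
    [0,0,0],
  ],
)

```text
clock: 8.2
ee_pos: [487.2, 387.2, 41.5]
tool_rot: [1.252, 2.876, 0.016]
wrist_force: [0.3, 0.4, 0.3]
gripper_width: 85.7
```

play_rows(
  grip=[1,1,1,1,1],
  dp=[
    [0,0,5],
    [0,0,15],
    [0,0,25],
    [0,0,30],
    [0,0,25],
  ],
  delta_rot=[
    [0,0,0],
    [0,0,0],
    [0,0,0],
    [0,0,0],
    [0,0,0],
  ],
)

```text
clock: 8.62
ee_pos: [483.6, 384.3, 138.5]
tool_rot: [-1.253, -2.88, 0.004]
wrist_force: [-0.2, 0.6, 0.3]
gripper_width: 85.3
```

```bash
python3 -c "
from h import *;st();snap('scene','s1');snap('wrist','w2')
import cv2;i=cv2.imread('pics/s1.png');cv2.imwrite('pics/c5.png',cv2.resize(i[180:320,320:470],None,fx=4,fy=4,interpolation=cv2.INTER_CUBIC))"
```

```text
t 8.62 pos [483.6 384.3 138.5] jaw 43.0 tiltfix [ 0.1 -0.1  0. ] F [-0.2  0.6  0.3] w 85.3 q7 0.05
```

View pics/c5.png

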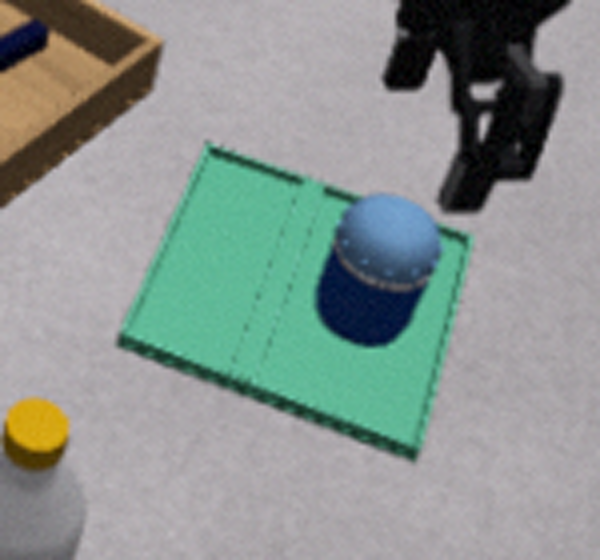

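View pics/w2.png

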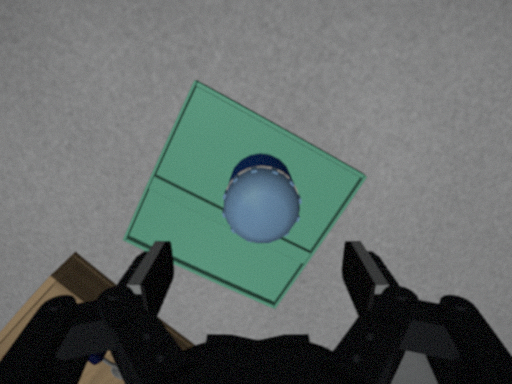

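play_rows(
  grip=[1,1,1,1,1],
  dp=[
    [0,-20,5],
    [0,-35,5],
    [-1,-38,5],
    [-1,-38,0],
    [-1,-38,0],
  ],
  delta_rot=[
    [0,0,5],
    [0,0,5],
    [0,0,5],
    [0,0,5],
    [0,0,5],
  ],
)

```text
clock: 9.13
ee_pos: [479.3, 223.7, 157.3]
tool_rot: [0.55, 3.093, 0.021]
wrist_force: [0.7, 0.0, -0.5]
gripper_width: 85.1
```

play_rows(
  grip=[0.5,0,0,0,0],
  dp=[
    [-1,-38,0],
    [-1,-38,0],
    [-1,-38,0],
    [-1,-38,0],
    [-1,-38,0],
  ],
  delta_rot=[
    [0,0,5],
    [0,0,5],
    [0,0,5],
    [0,0,5],
    [0,0,0],
  ],
)

```text
clock: 9.55
ee_pos: [471.7, 25.1, 156.7]
tool_rot: [0.036, -3.139, -0.02]
wrist_force: [0.7, -0.0, 0.3]
gripper_width: 42.4
```

play_rows(
  grip=[0,0,0,0,0],
  dp=[
    [-1,-35,0],
    [-1,-32,0],
    [-1,-24,0],
    [0,-15,0],
    [0,-6,0],
  ],
  delta_rot=[
    [0,0,0],
    [0,0,0],
    [0,0,0],
    [0,0,0],
    [0,0,0],
  ],
)

```text
clock: 9.97
ee_pos: [465.1, -101.8, 155.8]
tool_rot: [0.019, -3.138, -0.015]
wrist_force: [0.0, 0.4, 0.3]
gripper_width: 42.5
```

play_rows(
  grip=[0,0],
  dp=[
    [0,0,0],
    [0,0,0],
  ],
  delta_rot=[
    [0,0,0],
    [0,0,0],
  ],
)

```text
clock: 10.13
ee_pos: [464.7, -103.1, 155.4]
tool_rot: [0.013, -3.137, -0.015]
wrist_force: [0.2, 0.3, -0.7]
gripper_width: 42.5
```

```bash
python3 -c "
from h import *;st();snap('wrist','w3')"
```

```text
t 10.13 pos [ 464.7 -103.1  155.4] jaw 90.5 tiltfix [-0.6 -0.3 -0. ] F [ 0.2  0.3 -0.7] w 42.5 q7 1.65
```

View pics/w3.png

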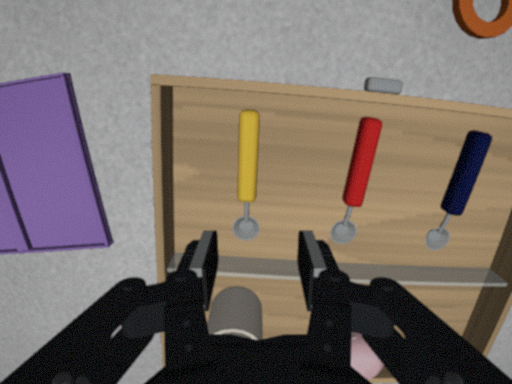

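```bash
python3 - <<'E'
from h import *
z=load('w3');m=z;P=cloud(m,z['d']);p=z['p'].astype(int)
r,g,b=[p[:,:,i] for i in range(3)]
for n,mk in(('yellow',(r>100)&(g>80)&(b<g-50)&(np.arange(384)[:,None]<220)&(np.arange(512)[None]<300)),('red',(r>90)&(g<60)&(b<70)&(np.arange(512)[None]<430)&(np.arange(512)[None]>300)&(np.arange(384)[:,None]>80))):
    S=P[mk];S=S[np.isfinite(S[:,0])];S=S[S[:,2]>20]
    c,(w,h),a=cv2.minAreaRect(S[:,:2].astype(np.float32));
    box=cv2.boxPoints((c,(w,h),a));
    u=np.linalg.svd(S[:,:2]-S[:,:2].mean(0),full_matrices=False)[2][0];u*=np.sign(u[0])
    t=(S[:,:2]-np.array(c))@u
    print(n,len(S),'c',np.round(c,1),round(w,1),round(h,1),'yaw',np.degrees(np.arctan2(u[1],u[0])).round(1),'center',(np.array(c)+22.5*u).round(1),'z',np.median(S[:,2]).round(1), (S[:,:2].mean(0)+22.5*u).round(1))
for q in((249,110),(246.5,201)):print(pix_z(m,*q,26))
E
```

```text
yellow 1706 c [ 444.7 -110.5] 17.3 82.4 yaw -1.8 center [ 467.1 -111.2] z 24.1 [ 464.8 -111. ]
red 1543 c [448.9  -5.7] 16.1 82.4 yaw -7.3 center [471.3  -8.5] z 24.2 [469.3  -9. ]
[ 402.43828868 -108.94847377   26.        ]
[ 484.46855394 -111.21401598   26.        ]
```

play_rows(
  grip=[0,0,0,0,0],
  dp=[
    [1,-4,-10],
    [1,-3,-20],
    [0,0,-25],
    [0,0,-20],
    [0,0,-10],
  ],
  delta_rot=[
    [-0.6,-0.3,-2.3],
    [0,0,0],
    [0,0,0],
    [0,0,0],
    [0,0,0],
  ],
)

```text
clock: 10.6
ee_pos: [471.0, -101.1, 70.7]
tool_rot: [0.032, 3.13, 0.002]
wrist_force: [-0.1, -0.2, 0.5]
gripper_width: 42.8
```

play_rows(
  grip=[0,0,0],
  dp=[
    [0,0,-3],
    [0,0,0],
    [0,0,0],
  ],
  delta_rot=[
    [0,0,0],
    [0,0,0],
    [0,0,0],
  ],
)

```text
clock: 10.85
ee_pos: [470.4, -95.9, 65.5]
tool_rot: [0.02, 3.135, 0.006]
wrist_force: [-0.1, -0.3, -0.3]
gripper_width: 42.7
```

```bash
python3 -c "
from h import *;st()"
```

```text
t 10.85 pos [470.4 -95.9  65.5] jaw 89.3 tiltfix [-0.2  0.4  0. ] F [-0.1 -0.3 -0.3] w 42.7 q7 1.56
```

play_rows(
  grip=[0,0,0,0,0],
  dp=[
    [-1,-5,0],
    [-1,-5,0],
    [0,-3,0],
    [0,-2,0],
    [0,0,0],
  ],
  delta_rot=[
    [0,0.4,-1],
    [0,0,0],
    [0,0,0],
    [0,0,0],
    [0,0,0],
  ],
)

```text
clock: 11.27
ee_pos: [470.2, -111.9, 68.6]
tool_rot: [0.049, 3.137, 0.004]
wrist_force: [0.6, -0.9, -0.0]
gripper_width: 43.2
```

```bash
python3 -c "
from h import *;st()"
```

```text
t 11.27 pos [ 470.2 -111.9   68.6] jaw 88.2 tiltfix [-0.2  0.2  0. ] F [ 0.6 -0.9 -0. ] w 43.2 q7 1.58
```

play_rows(
  grip=[0,0,0,0,0],
  dp=[
    [-2,0,-8],
    [-1,0,-12],
    [0,0,-10],
    [0,0,-6],
    [0,0,-2],
  ],
  delta_rot=[
    [0,0,0],
    [0,0,0],
    [0,0,0],
    [0,0,0],
    [0,0,0],
  ],
)

```text
clock: 11.68
ee_pos: [467.4, -113.2, 29.3]
tool_rot: [0.052, 3.133, 0.003]
wrist_force: [0.3, -0.1, 0.1]
gripper_width: 43.0
```

play_rows(
  grip=[0],
  dp=[
    [0,0,0],
  ],
  delta_rot=[
    [0,0,0],
  ],
)

```text
clock: 11.77
ee_pos: [466.9, -113.1, 28.6]
tool_rot: [0.052, 3.134, 0.004]
wrist_force: [-0.1, -0.2, -0.6]
gripper_width: 42.8
```

```bash
python3 -c "
from h import *;st();snap('wrist','w4')"
```

```text
t 11.77 pos [ 466.9 -113.1   28.6] jaw 88.1 tiltfix [-0.1  0.4  0. ] F [-0.1 -0.2 -0.6] w 42.8 q7 1.56
```

View pics/w4.png

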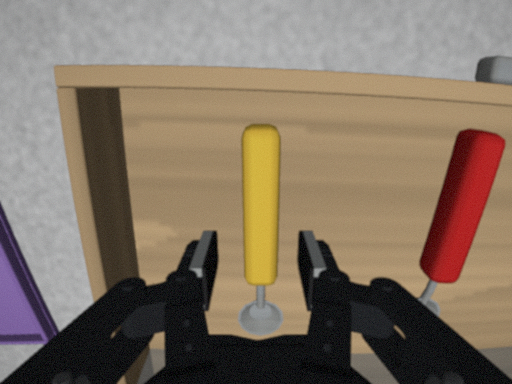

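play_rows(
  grip=[0,0,0,-0.5,-1],
  dp=[
    [0,1,-3],
    [0,0,-3],
    [0,0,0],
    [0,0,0],
    [0,0,0],
  ],
  delta_rot=[
    [0,0,0],
    [0,0,0],
    [0,0,0],
    [0,0,0],
    [0,0,0],
  ],
)

```text
clock: 12.23
ee_pos: [467.8, -111.9, 23.2]
tool_rot: [0.052, 3.132, 0.003]
wrist_force: [-1.2, 0.4, -0.5]
gripper_width: 19.3
```

play_rows(
  grip=[-1,-1,-1],
  dp=[
    [0,0,0],
    [0,0,0],
    [0,0,0],
  ],
  delta_rot=[
    [0,0,0],
    [0,0,0],
    [0,0,0],
  ],
)

```text
clock: 12.48
ee_pos: [468.1, -112.0, 23.7]
tool_rot: [0.052, 3.131, 0.003]
wrist_force: [-0.0, -0.6, 0.1]
gripper_width: 17.2
```

```bash
python3 -c "
from h import *;st()"
```

```text
t 12.48 pos [ 468.1 -112.    23.7] jaw 88.1 tiltfix [-0.1  0.6  0. ] F [-0.  -0.6  0.1] w 17.2 q7 1.56
```

play_rows(
  grip=[-1,-1,-1,-1,-1],
  dp=[
    [0,0,8],
    [0,0,20],
    [0,0,30],
    [0,5,30],
    [0,10,20],
  ],
  delta_rot=[
    [0,0,0],
    [0,0,0],
    [0,0,0],
    [0,0,0],
    [0,0,0],
  ],
)

```text
clock: 12.9
ee_pos: [464.1, -97.6, 133.1]
tool_rot: [-0.056, -3.14, -0.005]
wrist_force: [1.0, -0.7, -0.3]
gripper_width: 16.9
```

play_rows(
  grip=[-1,-1,-1,-1,-1],
  dp=[
    [2,20,5],
    [3,35,0],
    [4,38,0],
    [4,38,0],
    [4,38,0],
  ],
  delta_rot=[
    [0,0,3],
    [0,0,3],
    [0,0,3],
    [0,0,3],
    [0,0,3],
  ],
)

```text
clock: 13.32
ee_pos: [482.9, 68.3, 148.1]
tool_rot: [-0.341, 3.111, -0.004]
wrist_force: [0.7, -0.0, -0.6]
gripper_width: 17.1
```

play_rows(
  grip=[-1,-1,-1,-1,-1],
  dp=[
    [4,38,0],
    [4,38,0],
    [4,36,0],
    [4,30,0],
    [4,22,0],
  ],
  delta_rot=[
    [0,0,0],
    [0,0,0],
    [0,0,0],
    [0,0,0],
    [0,0,0],
  ],
)

```text
clock: 13.73
ee_pos: [501.1, 244.1, 152.3]
tool_rot: [-0.352, 3.106, -0.001]
wrist_force: [-0.8, -0.3, -0.4]
gripper_width: 16.7
```

```bash
python3 -c "
from h import *;st()"
```

```text
t 13.73 pos [501.1 244.1 152.3] jaw 102.9 tiltfix [-0.1  0.9  0. ] F [-0.8 -0.3 -0.4] w 16.7 q7 1.13
```

play_rows(
  grip=[-1,-1,-1,-1,-1],
  dp=[
    [2,18,-5],
    [1,14,-10],
    [0,8,-15],
    [0,3,-10],
    [0,0,-5],
  ],
  delta_rot=[
    [0,0.8,1.4],
    [0,0,0],
    [0,0,0],
    [0,0,0],
    [0,0,0],
  ],
)

```text
clock: 14.15
ee_pos: [503.1, 298.6, 110.2]
tool_rot: [-0.408, 3.109, 0.011]
wrist_force: [0.1, 0.0, -0.5]
gripper_width: 17.0
```

play_rows(
  grip=[-1,-1],
  dp=[
    [0,0,0],
    [0,0,0],
  ],
  delta_rot=[
    [0,0,0],
    [0,0,0],
  ],
)

```text
clock: 14.32
ee_pos: [502.3, 297.0, 109.4]
tool_rot: [-0.408, 3.111, 0.008]
wrist_force: [-0.2, -0.1, -0.5]
gripper_width: 17.1
```

```bash
python3 -c "
from h import *;st();snap('wrist','w5')"
```

```text
t 14.32 pos [502.3 297.  109.4] jaw 104.9 tiltfix [-0.3  0.2  0. ] F [-0.2 -0.1 -0.5] w 17.1 q7 1.07
```

View pics/w5.png

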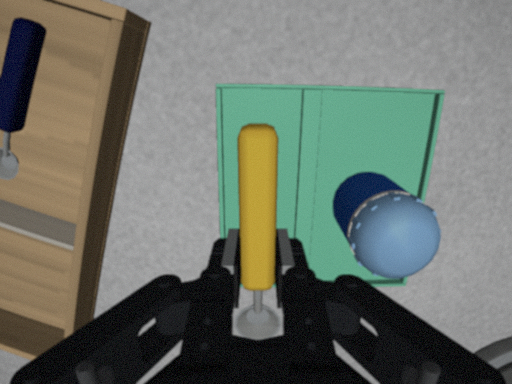

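play_rows(
  grip=[-1,-1,-1,-1,-1],
  dp=[
    [1,0,-12],
    [1,0,-20],
    [0,0,-18],
    [0,0,-12],
    [0,0,-6],
  ],
  delta_rot=[
    [-0.3,0,-0.5],
    [0,0,0],
    [0,0,0],
    [0,0,0],
    [0,0,0],
  ],
)

```text
clock: 14.78
ee_pos: [508.4, 293.6, 41.8]
tool_rot: [-0.379, 3.107, 0.001]
wrist_force: [-0.7, 0.5, 0.2]
gripper_width: 16.8
```

play_rows(
  grip=[-1,-1],
  dp=[
    [0,0,0],
    [0,0,0],
  ],
  delta_rot=[
    [0,0,0],
    [0,0,0],
  ],
)

```text
clock: 14.95
ee_pos: [508.1, 292.1, 40.2]
tool_rot: [-0.377, 3.11, -0.002]
wrist_force: [-0.3, -0.8, -0.0]
gripper_width: 16.8
```

```bash
python3 -c "
from h import *;st()"
```

```text
t 14.95 pos [508.1 292.1  40.2] jaw 103.8 tiltfix [0.  0.5 0. ] F [-0.3 -0.8 -0. ] w 16.8 q7 1.02
```

play_rows(
  grip=[-1,-1,-1,-1,-1],
  dp=[
    [-1,3,0],
    [0,1,-6],
    [0,0,-6],
    [0,0,-3],
    [0,0,-1],
  ],
  delta_rot=[
    [0,0.5,0.5],
    [0,0,0],
    [0,0,0],
    [0,0,0],
    [0,0,0],
  ],
)

```text
clock: 15.37
ee_pos: [508.8, 297.2, 25.5]
tool_rot: [-0.391, 3.113, 0.003]
wrist_force: [0.7, 0.4, 0.2]
gripper_width: 17.1
```

play_rows(
  grip=[-1],
  dp=[
    [0,0,0],
  ],
  delta_rot=[
    [0,0,0],
  ],
)

```text
clock: 15.45
ee_pos: [508.6, 297.2, 25.2]
tool_rot: [-0.391, 3.113, 0.002]
wrist_force: [0.7, -0.0, -0.3]
gripper_width: 17.2
```

```bash
python3 -c "
from h import *;st()"
```

```text
t 15.45 pos [508.6 297.2  25.2] jaw 104.3 tiltfix [-0.1  0.2  0. ] F [ 0.7 -0.  -0.3] w 17.2 q7 1.03
```

Down 3 more, then a partial opening.

play_rows(
  grip=[-1,-1,-1,-1],
  dp=[
    [0,0,-2],
    [0,0,-1.5],
    [0,0,-0.5],
    [0,0,0],
  ],
  delta_rot=[
    [0,0,0],
    [0,0,0],
    [0,0,0],
    [0,0,0],
  ],
)

```text
clock: 15.78
ee_pos: [508.8, 297.3, 21.5]
tool_rot: [-0.391, 3.112, 0.002]
wrist_force: [-0.2, -0.8, 1.5]
gripper_width: 16.6
```

play_rows(
  grip=[-0.5,-0.3,-0.3],
  dp=[
    [0,0,0],
    [0,0,0],
    [0,0,0],
  ],
  delta_rot=[
    [0,0,0],
    [0,0,0],
    [0,0,0],
  ],
)

```text
clock: 16.03
ee_pos: [509.0, 297.4, 21.8]
tool_rot: [-0.391, 3.112, 0.003]
wrist_force: [0.1, 0.3, 0.5]
gripper_width: 29.9
```

play_rows(
  grip=[-0.3,-0.3,-0.3,-0.3,-0.3],
  dp=[
    [0,0,8],
    [0,0,20],
    [0,0,30],
    [0,0,30],
    [0,0,30],
  ],
  delta_rot=[
    [0,0,0],
    [0,0,0],
    [0,0,0],
    [0,0,0],
    [0,0,0],
  ],
)

```text
clock: 16.45
ee_pos: [504.5, 294.8, 138.6]
tool_rot: [0.392, -3.109, 0.006]
wrist_force: [-0.5, 0.7, -0.5]
gripper_width: 30.2
```

```bash
python3 -c "
from h import *;st();snap('wrist','w6')"
```

```text
t 16.45 pos [504.5 294.8 138.6] jaw 104.4 tiltfix [ 0.3 -0.4  0. ] F [-0.5  0.7 -0.5] w 30.2 q7 1.08
```

View pics/w6.png

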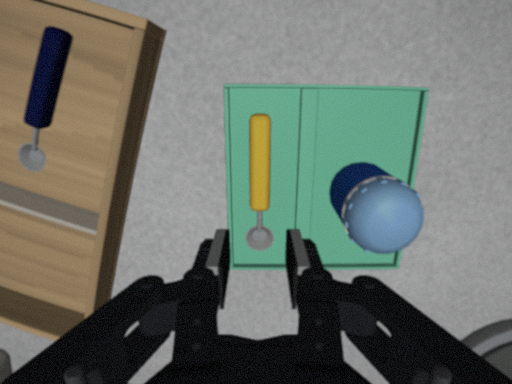

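play_rows(
  grip=[0,0.5,1,1,1],
  dp=[
    [5,-15,15],
    [8,-30,15],
    [8,-33,10],
    [8,-35,5],
    [9,-36,0],
  ],
  delta_rot=[
    [0,0,-6],
    [0,0,-6],
    [0,0,-6],
    [0,0,-6],
    [0,0,-6],
  ],
)

```text
clock: 16.92
ee_pos: [543.8, 155.5, 199.6]
tool_rot: [0.427, 3.102, 0.02]
wrist_force: [1.2, 0.9, -0.7]
gripper_width: 85.1
```

play_rows(
  grip=[1,1,1,1,1],
  dp=[
    [9,-36,0],
    [9,-36,0],
    [9,-36,0],
    [9,-36,0],
    [9,-36,0],
  ],
  delta_rot=[
    [0,0,-6],
    [0,0,-6],
    [0,0,-6],
    [0,0,-6],
    [0,0,-6],
  ],
)

```text
clock: 17.33
ee_pos: [589.8, -32.3, 204.6]
tool_rot: [1.246, 2.862, 0.021]
wrist_force: [1.2, 0.3, 0.5]
gripper_width: 85.2
```

```bash
python3 -c "
from h import *;st()"
```

```text
t 17.33 pos [589.8 -32.3 204.6] jaw 42.9 tiltfix [-0.2  1.4  0. ] F [1.2 0.3 0.5] w 85.2 q7 0.79
```

play_rows(
  grip=[1,1,1,1,1],
  dp=[
    [8,-28,-5],
    [8,-24,-10],
    [6,-18,-15],
    [3,-8,-15],
    [0,-2,-5],
  ],
  delta_rot=[
    [0,1.4,-6],
    [0,0,-6],
    [0,0,-6],
    [0,0,-6],
    [0,0,-2],
  ],
)

```text
clock: 17.75
ee_pos: [617.0, -129.0, 158.0]
tool_rot: [1.915, 2.478, 0.001]
wrist_force: [-0.2, -0.4, 0.4]
gripper_width: 85.4
```

play_rows(
  grip=[1,1,1],
  dp=[
    [0,0,0],
    [0,0,0],
    [0,0,0],
  ],
  delta_rot=[
    [0,0,0],
    [0,0,0],
    [0,0,0],
  ],
)

```text
clock: 18.0
ee_pos: [616.0, -130.1, 157.3]
tool_rot: [1.918, 2.479, -0.001]
wrist_force: [0.5, -0.5, -0.2]
gripper_width: 85.6
```

```bash
python3 -c "
from h import *;st();snap('wrist','w7')"
```

```text
t 18.0 pos [ 616.  -130.1  157.3] jaw 14.5 tiltfix [0.3 0.3 0. ] F [ 0.5 -0.5 -0.2] w 85.6 q7 0.53
```

View pics/w7.png

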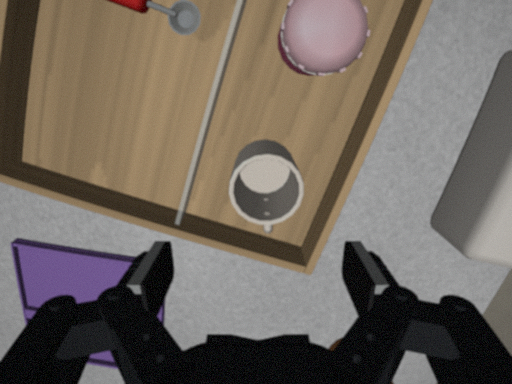

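```bash
python3 - <<'E'
from h import *
z=load('w7');m=z
i=cv2.imread('pics/w7.png');cv2.imwrite('pics/c7.png',cv2.resize(i[130:250,205:325],None,fx=5,fy=5,interpolation=cv2.INTER_CUBIC))
P=cloud(m,z['d']);S=P[130:250,205:325].reshape(-1,3);S=S[(S[:,2]>66)&(S[:,2]<80)]
from scipy.optimize import least_squares
c,r=cv2.minEnclosingCircle(S[:,:2].astype(np.float32));print(len(S),c,r,np.median(S[:,2]))
for q in((266,188),):print(pix_z(m,*q,72))
for zz in(50,58,62):print(pix_z(m,268,231,zz))
S=P[225:240,255:285].reshape(-1,3);print(S[(S[:,2]>15)].round(0)[:40:4])
E
```

```text
1264 (621.017822265625, -123.65789031982422) 29.09004783630371 70.022768334282
[ 620.30019898 -121.36799681   72.        ]
[ 635.17440659 -166.91329112   50.        ]
[ 633.760508   -162.91896643   58.        ]
[ 633.0535587  -160.92180409   62.        ]
[[ 629. -159.   56.]
 [ 631. -157.   59.]
 [ 635. -157.   58.]
 [ 630. -159.   59.]
 [ 633. -158.   59.]
 [ 629. -162.   56.]
 [ 632. -159.   59.]
 [ 635. -158.   58.]
 [ 631. -160.   59.]
 [ 635. -160.   58.]]
```

View pics/c7.png

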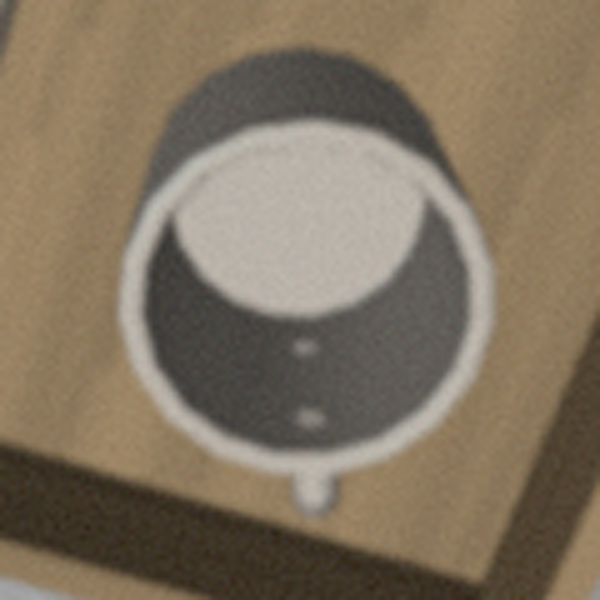

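play_rows(
  grip=[1,1,1,1,1],
  dp=[
    [2,4,-8],
    [1,2,-15],
    [0,0,-15],
    [0,0,-10],
    [0,0,-4],
  ],
  delta_rot=[
    [0.3,0.3,3.5],
    [0,0,0],
    [0,0,0],
    [0,0,0],
    [0,0,0],
  ],
)

```text
clock: 18.47
ee_pos: [622.3, -119.8, 109.8]
tool_rot: [1.823, 2.549, 0.012]
wrist_force: [0.1, -0.3, -1.0]
gripper_width: 85.7
```

play_rows(
  grip=[1,1],
  dp=[
    [0,0,0],
    [0,0,0],
  ],
  delta_rot=[
    [0,0,0],
    [0,0,0],
  ],
)

```text
clock: 18.63
ee_pos: [622.1, -118.9, 109.7]
tool_rot: [1.821, 2.551, 0.012]
wrist_force: [0.3, -0.4, 0.9]
gripper_width: 85.3
```

```bash
python3 -c "
from h import *;st()"
```

```text
t 18.63 pos [ 622.1 -118.9  109.7] jaw 19.0 tiltfix [-0.1  0.6  0. ] F [ 0.3 -0.4  0.9] w 85.3 q7 0.59
```

play_rows(
  grip=[1,1,1,1,1],
  dp=[
    [-1,-3,0],
    [0,-1,-10],
    [0,0,-18],
    [0,0,-18],
    [0,0,-10],
  ],
  delta_rot=[
    [0,0.6,0],
    [0,0,0],
    [0,0,0],
    [0,0,0],
    [0,0,0],
  ],
)

```text
clock: 19.05
ee_pos: [624.7, -124.6, 56.7]
tool_rot: [1.821, 2.551, 0.009]
wrist_force: [-0.1, -0.1, -0.5]
gripper_width: 85.5
```

play_rows(
  grip=[1,1],
  dp=[
    [0,0,-2],
    [0,0,0],
  ],
  delta_rot=[
    [0,0,0],
    [0,0,0],
  ],
)

```text
clock: 19.22
ee_pos: [623.4, -124.8, 52.1]
tool_rot: [1.823, 2.553, 0.006]
wrist_force: [-0.3, -0.6, 0.0]
gripper_width: 85.6
```

```bash
python3 -c "
from h import *;st()"
```

```text
t 19.22 pos [ 623.4 -124.8   52.1] jaw 18.9 tiltfix [-0.   0.3  0. ] F [-0.3 -0.6  0. ] w 85.6 q7 0.61
```

play_rows(
  grip=[1,1,0.3,-0.1,-0.5],
  dp=[
    [-2,1,-4],
    [0,0,-2],
    [0,0,0],
    [0,0,0],
    [0,0,0],
  ],
  delta_rot=[
    [0,0.3,0],
    [0,0,0],
    [0,0,0],
    [0,0,0],
    [0,0,0],
  ],
)

```text
clock: 19.63
ee_pos: [622.4, -124.3, 47.9]
tool_rot: [1.825, 2.555, 0.002]
wrist_force: [0.6, 0.3, -1.4]
gripper_width: 55.9
```

play_rows(
  grip=[-1,-1,-1,-1],
  dp=[
    [0,0,0],
    [0,0,0],
    [0,0,0],
    [0,0,0],
  ],
  delta_rot=[
    [0,0,0],
    [0,0,0],
    [0,0,0],
    [0,0,0],
  ],
)

```text
clock: 19.97
ee_pos: [622.6, -124.2, 48.5]
tool_rot: [1.824, 2.554, 0.003]
wrist_force: [0.7, 0.3, -0.6]
gripper_width: 55.9
```

```bash
python3 -c "
from h import *;st()"
```

```text
t 19.97 pos [ 622.6 -124.2   48.5] jaw 18.9 tiltfix [0.  0.2 0. ] F [ 0.7  0.3 -0.6] w 55.9 q7 0.61
```

play_rows(
  grip=[-1,-1,-1,-1,-1],
  dp=[
    [0,0,8],
    [0,0,18],
    [0,0,28],
    [0,0,25],
    [-5,-6,15],
  ],
  delta_rot=[
    [0,0,0],
    [0,0,0],
    [0,0,0],
    [0,0,-3],
    [0,0,-6],
  ],
  grip_force=45,
)

```text
clock: 20.38
ee_pos: [614.7, -127.8, 142.6]
tool_rot: [-2.015, -2.401, 0.0]
wrist_force: [1.2, -0.6, -0.9]
gripper_width: 55.8
```

play_rows(
  grip=[-1,-1,-1,-1,-1],
  dp=[
    [-12,-14,0],
    [-16,-19,0],
    [-16,-19,0],
    [-16,-19,0],
    [-16,-19,0],
  ],
  delta_rot=[
    [0,0,-7],
    [0,0,-7],
    [0,0,-7],
    [0,0,-7],
    [0,0,-7],
  ],
)

```text
clock: 20.8
ee_pos: [542.3, -215.4, 151.6]
tool_rot: [2.659, 1.666, 0.02]
wrist_force: [-0.0, 0.1, -1.9]
gripper_width: 56.1
```

```bash
python3 -c "
from h import *;st()"
```

```text
t 20.8 pos [ 542.3 -215.4  151.6] jaw -25.9 tiltfix [-0.2  0.7  0. ] F [-0.   0.1 -1.9] w 56.1 q7 0.15
```

play_rows(
  grip=[-1,-1,-1,-1,-1],
  dp=[
    [-16,-19,0],
    [-16,-19,0],
    [-15,-18,0],
    [-12,-15,0],
    [-8,-10,0],
  ],
  delta_rot=[
    [0,0.5,-7],
    [0,0,-7],
    [0,0,-7],
    [0,0,-7],
    [0,0,-7],
  ],
)

```text
clock: 21.22
ee_pos: [469.9, -301.7, 155.9]
tool_rot: [3.044, 0.764, 0.013]
wrist_force: [0.4, 0.2, -1.7]
gripper_width: 55.8
```

play_rows(
  grip=[-1,-1,-1,-1,-1],
  dp=[
    [-2,-3,-5],
    [0,0,-10],
    [0,0,-12],
    [0,0,-8],
    [0,0,0],
  ],
  delta_rot=[
    [0,0,-7],
    [0,0,-7],
    [0,0,-5],
    [0,0,-2],
    [0,0,0],
  ],
)

```text
clock: 21.63
ee_pos: [465.2, -309.5, 124.1]
tool_rot: [3.129, 0.167, 0.018]
wrist_force: [-0.3, 0.6, -1.8]
gripper_width: 55.8
```

```bash
python3 -c "
from h import *;st()"
```

```text
t 21.63 pos [ 465.2 -309.5  124.1] jaw -83.9 tiltfix [0.4 0.7 0. ] F [-0.3  0.6 -1.8] w 55.8 q7 -0.43
```

play_rows(
  grip=[-1,-1,-1,-1,-1],
  dp=[
    [0,-3,-8],
    [0,-1,-15],
    [0,0,-18],
    [0,0,-12],
    [0,0,-6],
  ],
  delta_rot=[
    [0.4,0.7,0],
    [0,0,0],
    [0,0,0],
    [0,0,0],
    [0,0,0],
  ],
)

```text
clock: 22.05
ee_pos: [468.3, -314.4, 65.3]
tool_rot: [3.135, 0.193, 0.005]
wrist_force: [-0.0, -0.0, -1.0]
gripper_width: 56.1
```

play_rows(
  grip=[-1,-1],
  dp=[
    [0,0,-2],
    [0,0,0],
  ],
  delta_rot=[
    [0,0,0],
    [0,0,0],
  ],
)

```text
clock: 22.22
ee_pos: [468.3, -314.2, 62.1]
tool_rot: [-3.134, -0.198, -0.003]
wrist_force: [-0.4, -0.6, -0.4]
gripper_width: 55.8
```

```bash
python3 -c "
from h import *;st()
snap('wrist','w8')"
```

```text
t 22.22 pos [ 468.3 -314.2   62.1] jaw -82.8 tiltfix [-0.1  0.1  0. ] F [-0.4 -0.6 -0.4] w 55.8 q7 -0.36
```

View pics/w8.png

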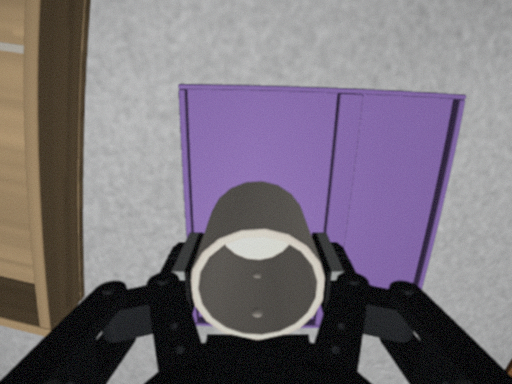

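play_rows(
  grip=[-1,-1,-1,-1,-1],
  dp=[
    [0,0,-5],
    [0,0,-5],
    [0,0,-3],
    [0,0,-1],
    [0,0,0],
  ],
  delta_rot=[
    [0,0,0],
    [0,0,0],
    [0,0,0],
    [0,0,0],
    [0,0,0],
  ],
)

```text
clock: 22.68
ee_pos: [469.7, -315.1, 49.3]
tool_rot: [3.134, 0.2, 0.008]
wrist_force: [-0.1, 0.3, -2.0]
gripper_width: 55.8
```

```bash
python3 -c "
from h import *;st()"
```

```text
t 22.68 pos [ 469.7 -315.1   49.3] jaw -82.7 tiltfix [0.  0.3 0. ] F [-0.1  0.3 -2. ] w 55.8 q7 -0.34
```

play_rows(
  grip=[-1,-1,-1,-1],
  dp=[
    [0,0,-1.5],
    [0,0,-1],
    [0,0,-0.5],
    [0,0,0],
  ],
  delta_rot=[
    [0,0,0],
    [0,0,0],
    [0,0,0],
    [0,0,0],
  ],
)

```text
clock: 23.02
ee_pos: [469.8, -315.2, 46.3]
tool_rot: [3.134, 0.2, 0.009]
wrist_force: [-0.2, 0.3, -2.3]
gripper_width: 55.8
```

play_rows(
  grip=[-1,-1],
  dp=[
    [0,0,-1],
    [0,0,0],
  ],
  delta_rot=[
    [0,0,0],
    [0,0,0],
  ],
)

```text
clock: 23.18
ee_pos: [470.1, -315.3, 45.9]
tool_rot: [3.134, 0.2, 0.01]
wrist_force: [0.1, 0.9, -1.7]
gripper_width: 55.6
```

```bash
python3 -c "
from h import *;st()"
```

```text
t 23.18 pos [ 470.1 -315.3   45.9] jaw -82.7 tiltfix [0.1 0.4 0. ] F [ 0.1  0.9 -1.7] w 55.6 q7 -0.34
```

play_rows(
  grip=[-1,-1,-1],
  dp=[
    [0,0,-1.5],
    [0,0,-1],
    [0,0,0],
  ],
  delta_rot=[
    [0,0,0],
    [0,0,0],
    [0,0,0],
  ],
)

```text
clock: 23.43
ee_pos: [470.4, -315.4, 46.2]
tool_rot: [3.134, 0.2, 0.014]
wrist_force: [0.1, 0.2, -2.0]
gripper_width: 56.1
```

```bash
python3 -c "
from h import *;st()"
```

```text
t 23.43 pos [ 470.4 -315.4   46.2] jaw -82.7 tiltfix [0.  0.5 0. ] F [ 0.1  0.2 -2. ] w 56.1 q7 -0.33
```

Height has stopped falling: contact, as with the dispenser. Release.

play_rows(
  grip=[-0.2,0.4,1,1,1],
  dp=[
    [0,0,0],
    [0,0,0],
    [0,0,0],
    [0,0,0],
    [0,0,0],
  ],
  delta_rot=[
    [0,0,0],
    [0,0,0],
    [0,0,0],
    [0,0,0],
    [0,0,0],
  ],
)

```text
clock: 23.85
ee_pos: [470.9, -315.8, 46.3]
tool_rot: [3.133, 0.2, 0.016]
wrist_force: [-0.2, 0.5, -0.2]
gripper_width: 85.3
```

play_rows(
  grip=[1,1,1,1,1],
  dp=[
    [0,0,5],
    [0,0,15],
    [0,0,25],
    [0,0,30],
    [0,0,25],
  ],
  delta_rot=[
    [0,0,0],
    [0,0,0],
    [0,0,0],
    [0,0,0],
    [0,0,0],
  ],
)

```text
clock: 24.27
ee_pos: [467.6, -313.4, 144.9]
tool_rot: [-3.131, -0.199, 0.0]
wrist_force: [0.8, -1.3, 0.1]
gripper_width: 85.2
```

```bash
python3 -c "
from h import *;st()
snap('wrist','w9')"
```

```text
t 24.27 pos [ 467.6 -313.4  144.9] jaw -82.7 tiltfix [-0.2 -0.  -0. ] F [ 0.8 -1.3  0.1] w 85.2 q7 -0.44
```

View pics/w9.png

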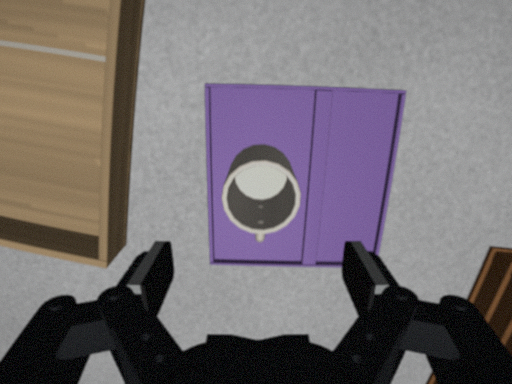

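play_rows(
  grip=[0.5,0,0,0,0],
  dp=[
    [0,15,8],
    [0,30,5],
    [0,36,0],
    [0,38,0],
    [0,38,0],
  ],
  delta_rot=[
    [0,0,-3],
    [0,0,-3],
    [0,0,-3],
    [0,0,-3],
    [0,0,-2],
  ],
)

```text
clock: 24.73
ee_pos: [468.4, -165.4, 169.0]
tool_rot: [3.122, -0.223, 0.023]
wrist_force: [0.5, 0.8, 0.5]
gripper_width: 42.8
```

play_rows(
  grip=[0,0,0,0,0],
  dp=[
    [0,38,0],
    [0,36,0],
    [0,28,0],
    [0,18,0],
    [0,8,0],
  ],
  delta_rot=[
    [0,0,0],
    [0,0,0],
    [0,0,0],
    [0,0,0],
    [0,0,0],
  ],
)

```text
clock: 25.15
ee_pos: [467.0, -24.4, 169.4]
tool_rot: [3.126, -0.217, 0.023]
wrist_force: [0.9, 0.2, -0.1]
gripper_width: 42.6
```

play_rows(
  grip=[0,0],
  dp=[
    [0,0,0],
    [0,0,0],
  ],
  delta_rot=[
    [0,0,0],
    [0,0,0],
  ],
)

```text
clock: 25.32
ee_pos: [467.1, -22.6, 169.5]
tool_rot: [3.127, -0.21, 0.023]
wrist_force: [-0.9, 0.3, -0.3]
gripper_width: 42.8
```

```bash
python3 -c "
from h import *;st()"
```

```text
t 25.32 pos [467.1 -22.6 169.5] jaw -97.7 tiltfix [0.5 0.8 0. ] F [-0.9  0.3 -0.3] w 42.8 q7 -1.19
```

play_rows(
  grip=[0,0,0,0,0],
  dp=[
    [2,6,-10],
    [1,5,-20],
    [0,2,-25],
    [0,0,-20],
    [0,0,-10],
  ],
  delta_rot=[
    [0.5,0.8,0.7],
    [0,0,0],
    [0,0,0],
    [0,0,0],
    [0,0,0],
  ],
)

```text
clock: 25.73
ee_pos: [473.8, -16.2, 82.4]
tool_rot: [-3.134, 0.201, -0.01]
wrist_force: [-0.0, 0.0, 0.3]
gripper_width: 42.9
```

play_rows(
  grip=[0,0,0],
  dp=[
    [0,0,-4],
    [0,0,0],
    [0,0,0],
  ],
  delta_rot=[
    [0,0,0],
    [0,0,0],
    [0,0,0],
  ],
)

```text
clock: 25.98
ee_pos: [472.8, -20.5, 74.9]
tool_rot: [3.134, -0.211, 0.001]
wrist_force: [-0.1, 0.3, 0.6]
gripper_width: 42.3
```

```bash
python3 -c "
from h import *;st();snap('wrist','w10')"
```

```text
t 25.98 pos [472.8 -20.5  74.9] jaw -97.7 tiltfix [0. 0. 0.] F [-0.1  0.3  0.6] w 42.3 q7 -1.03
```

View pics/w10.png

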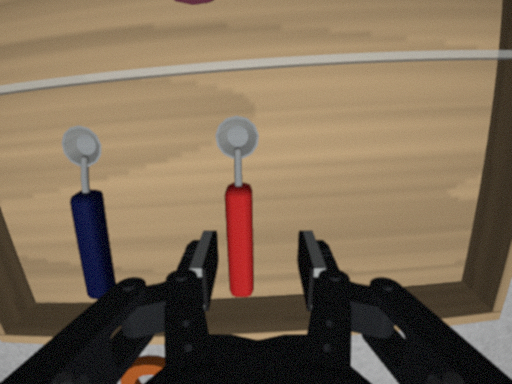

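```bash
python3 - <<'E'
from h import *
z=load('w10')
A=pix_z(z,238.5,184,26);B=pix_z(z,241,297,26);u=(A-B)/np.linalg.norm(A-B);print(A,B,np.linalg.norm(A-B),np.degrees(np.arctan2(u[1],u[0])),A-20*u)
E
```

```text
[496.1277622  -11.60927643  26.        ] [ 4.11231695e+02 -1.00188811e-01  2.60000000e+01] 85.67264021279411 -7.720339010168357 [476.30905071  -8.92251725  26.        ]
```

play_rows(
  grip=[0,0,0,0,0],
  dp=[
    [0,4,0],
    [0,4,0],
    [0,3,0],
    [0,1,0],
    [0,0,0],
  ],
  delta_rot=[
    [0,0,0.7],
    [0,0,0],
    [0,0,0],
    [0,0,0],
    [0,0,0],
  ],
)

```text
clock: 26.45
ee_pos: [474.6, -7.5, 77.6]
tool_rot: [-3.136, 0.19, -0.009]
wrist_force: [-0.6, 0.3, -0.1]
gripper_width: 42.5
```

```bash
python3 -c "
from h import *;st()"
```

```text
t 26.45 pos [474.6  -7.5  77.6] jaw -96.9 tiltfix [0.  0.3 0. ] F [-0.6  0.3 -0.1] w 42.5 q7 -1.05
```

play_rows(
  grip=[0,0,0,0,0],
  dp=[
    [-1,-0.5,-10],
    [0,0,-14],
    [0,0,-12],
    [0,0,-7],
    [0,0,-3],
  ],
  delta_rot=[
    [0,0,0],
    [0,0,0],
    [0,0,0],
    [0,0,0],
    [0,0,0],
  ],
)

```text
clock: 26.87
ee_pos: [475.4, -6.3, 32.1]
tool_rot: [-3.135, 0.183, -0.017]
wrist_force: [0.1, 0.4, 0.4]
gripper_width: 42.7
```

play_rows(
  grip=[0,0],
  dp=[
    [0,0,0],
    [0,0,0],
  ],
  delta_rot=[
    [0,0,0],
    [0,0,0],
  ],
)

```text
clock: 27.03
ee_pos: [475.2, -6.2, 31.8]
tool_rot: [-3.135, 0.183, -0.016]
wrist_force: [0.1, -0.3, 0.9]
gripper_width: 42.9
```

```bash
python3 -c "
from h import *;st()"
```

```text
t 27.03 pos [475.2  -6.2  31.8] jaw -96.7 tiltfix [-0.   0.6  0. ] F [ 0.1 -0.3  0.9] w 42.9 q7 -0.96
```

play_rows(
  grip=[0,0,0,0],
  dp=[
    [-2,-2,-4],
    [0,0,-4],
    [0,0,-1],
    [0,0,0],
  ],
  delta_rot=[
    [0,0.6,-0.3],
    [0,0,0],
    [0,0,0],
    [0,0,0],
  ],
)

```text
clock: 27.37
ee_pos: [473.9, -8.5, 23.3]
tool_rot: [-3.135, 0.192, -0.002]
wrist_force: [-0.0, -1.2, -0.1]
gripper_width: 42.4
```

```bash
python3 -c "
from h import *;st()"
```

```text
t 27.37 pos [473.9  -8.5  23.3] jaw -97.0 tiltfix [-0.   0.1  0. ] F [-0.  -1.2 -0.1] w 42.4 q7 -0.95
```

play_rows(
  grip=[-0.4,-0.8,-1,-1,-1],
  dp=[
    [0,0,0],
    [0,0,0],
    [0,0,0],
    [0,0,0],
    [0,0,0],
  ],
  delta_rot=[
    [0,0,0],
    [0,0,0],
    [0,0,0],
    [0,0,0],
    [0,0,0],
  ],
  grip_force=35,
)

```text
clock: 27.78
ee_pos: [474.1, -8.6, 23.7]
tool_rot: [-3.135, 0.193, -0.002]
wrist_force: [-0.7, 0.4, -0.4]
gripper_width: 17.1
```

```bash
python3 -c "
from h import *;st()"
```

```text
t 27.78 pos [474.1  -8.6  23.7] jaw -97.0 tiltfix [-0.   0.1  0. ] F [-0.7  0.4 -0.4] w 17.1 q7 -0.95
```

play_rows(
  grip=[-1,-1,-1,-1,-1],
  dp=[
    [0,0,8],
    [0,0,20],
    [0,0,30],
    [0,-5,30],
    [0,-10,20],
  ],
  delta_rot=[
    [0,0,0],
    [0,0,0],
    [0,0,0],
    [0,0,0],
    [0,0,0],
  ],
)

```text
clock: 28.2
ee_pos: [469.9, -22.6, 133.3]
tool_rot: [3.135, -0.192, -0.016]
wrist_force: [1.0, -1.0, -1.4]
gripper_width: 17.1
```

play_rows(
  grip=[-1,-1,-1,-1,-1],
  dp=[
    [0,-20,10],
    [0,-33,5],
    [0,-38,0],
    [0,-38,0],
    [0,-38,0],
  ],
  delta_rot=[
    [0,0,3],
    [0,0,3],
    [0,0,3],
    [0,0,3],
    [0,0,0],
  ],
)

```text
clock: 28.62
ee_pos: [471.6, -188.0, 156.6]
tool_rot: [-3.136, -0.177, 0.005]
wrist_force: [0.7, -0.7, 0.6]
gripper_width: 17.0
```

play_rows(
  grip=[-1,-1,-1,-1,-1],
  dp=[
    [0,-38,0],
    [0,-38,0],
    [0,-37,0],
    [0,-32,0],
    [0,-24,0],
  ],
  delta_rot=[
    [0,0,0],
    [0,0,0],
    [0,0,0],
    [0,0,0],
    [0,0,0],
  ],
)

```text
clock: 29.03
ee_pos: [467.8, -368.5, 160.6]
tool_rot: [3.135, 0.173, -0.005]
wrist_force: [0.4, 0.4, -0.1]
gripper_width: 17.1
```

```bash
python3 -c "
from h import *;st()"
```

```text
t 29.03 pos [ 467.8 -368.5  160.6] jaw -83.7 tiltfix [ 0.1 -0.2  0. ] F [ 0.4  0.4 -0.1] w 17.1 q7 -0.4
```

play_rows(
  grip=[-1,-1,-1,-1,-1],
  dp=[
    [0,-15,0],
    [0,-10,-5],
    [0,-6,-15],
    [0,-2,-15],
    [0,0,-8],
  ],
  delta_rot=[
    [0,0,-0.5],
    [0,0,0],
    [0,0,0],
    [0,0,0],
    [0,0,0],
  ],
)

```text
clock: 29.45
ee_pos: [464.4, -410.8, 118.1]
tool_rot: [3.129, 0.146, -0.005]
wrist_force: [0.7, 0.1, -0.9]
gripper_width: 17.2
```

play_rows(
  grip=[-1,-1],
  dp=[
    [0,0,0],
    [0,0,0],
  ],
  delta_rot=[
    [0,0,0],
    [0,0,0],
  ],
)

```text
clock: 29.62
ee_pos: [463.7, -407.6, 114.7]
tool_rot: [3.133, 0.148, -0.011]
wrist_force: [0.9, 0.2, -0.3]
gripper_width: 16.9
```

```bash
python3 -c "
from h import *;st();snap('wrist','w11')"
```

```text
t 29.62 pos [ 463.7 -407.6  114.7] jaw -84.6 tiltfix [ 0.3 -0.4  0. ] F [ 0.9  0.2 -0.3] w 16.9 q7 -0.34
```

View pics/w11.png

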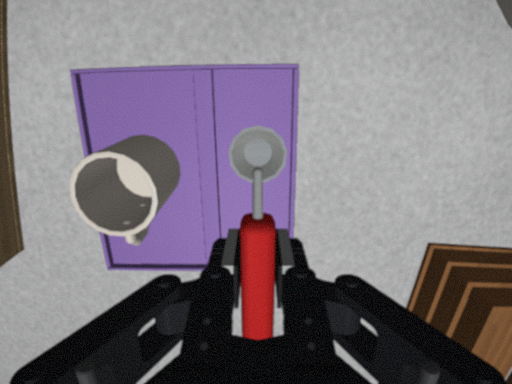

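play_rows(
  grip=[-1,-1,-1,-1,-1],
  dp=[
    [2,1,-12],
    [1,0,-20],
    [0,0,-20],
    [0,0,-12],
    [0,0,-6],
  ],
  delta_rot=[
    [0.3,-0.3,0.4],
    [0,0,0],
    [0,0,0],
    [0,0,0],
    [0,0,0],
  ],
)

```text
clock: 30.08
ee_pos: [470.9, -404.0, 44.0]
tool_rot: [3.135, 0.172, 0.01]
wrist_force: [0.7, 0.4, -0.9]
gripper_width: 17.2
```

play_rows(
  grip=[-1,-1],
  dp=[
    [0,0,0],
    [0,0,0],
  ],
  delta_rot=[
    [0,0,0],
    [0,0,0],
  ],
)

```text
clock: 30.25
ee_pos: [471.0, -402.5, 42.3]
tool_rot: [-3.136, -0.174, -0.007]
wrist_force: [-0.3, -0.7, 0.6]
gripper_width: 17.6
```

```bash
python3 -c "
from h import *;st()"
```

```text
t 30.25 pos [ 471.  -402.5   42.3] jaw -83.7 tiltfix [-0.   0.3  0. ] F [-0.3 -0.7  0.6] w 17.6 q7 -0.27
```

play_rows(
  grip=[-1,-1,-1,-1,-1],
  dp=[
    [0,-2,-5],
    [0,0,-7],
    [0,0,-5],
    [0,0,-2],
    [0,0,0],
  ],
  delta_rot=[
    [0,0.3,-0.5],
    [0,0,0],
    [0,0,0],
    [0,0,0],
    [0,0,0],
  ],
)

```text
clock: 30.67
ee_pos: [472.4, -405.7, 24.0]
tool_rot: [3.135, 0.16, 0.004]
wrist_force: [0.0, 0.7, 0.6]
gripper_width: 17.0
```

```bash
python3 -c "
from h import *;st()"
```

```text
t 30.67 pos [ 472.4 -405.7   24. ] jaw -84.2 tiltfix [0.1 0.1 0. ] F [0.  0.7 0.6] w 17.0 q7 -0.27
```

play_rows(
  grip=[-1,-1,-1],
  dp=[
    [0,0,-2],
    [0,0,-1],
    [0,0,0],
  ],
  delta_rot=[
    [0,0,0],
    [0,0,0],
    [0,0,0],
  ],
)

```text
clock: 30.92
ee_pos: [472.5, -406.0, 21.8]
tool_rot: [3.135, 0.16, 0.005]
wrist_force: [0.7, 0.4, 0.2]
gripper_width: 17.2
```

play_rows(
  grip=[-0.5,-0.3,-0.3],
  dp=[
    [0,0,0],
    [0,0,0],
    [0,0,0],
  ],
  delta_rot=[
    [0,0,0],
    [0,0,0],
    [0,0,0],
  ],
)

```text
clock: 31.17
ee_pos: [472.6, -406.3, 22.2]
tool_rot: [3.134, 0.16, 0.006]
wrist_force: [-0.5, 0.5, 0.1]
gripper_width: 30.1
```

play_rows(
  grip=[-0.3,-0.3,-0.3,-0.3,-0.3],
  dp=[
    [0,0,8],
    [0,0,20],
    [0,0,30],
    [0,0,30],
    [0,0,30],
  ],
  delta_rot=[
    [0,0,0],
    [0,0,0],
    [0,0,0],
    [0,0,0],
    [0,0,0],
  ],
)

```text
clock: 31.58
ee_pos: [469.1, -402.8, 139.0]
tool_rot: [-3.132, -0.158, 0.01]
wrist_force: [0.4, -0.7, 0.8]
gripper_width: 29.7
```

play_rows(
  grip=[-0.3,-0.3,-0.3,-0.3,-0.3],
  dp=[
    [-5,0,30],
    [-10,0,30],
    [-15,0,30],
    [-15,0,20],
    [0,0,0],
  ],
  delta_rot=[
    [0,0,0],
    [0,0,0],
    [0,0,0],
    [0,0,0],
    [0,0,0],
  ],
)

```text
clock: 32.0
ee_pos: [422.6, -404.6, 263.4]
tool_rot: [3.135, 0.157, 0.0]
wrist_force: [0.2, -1.3, 0.1]
gripper_width: 30.0
```

```bash
python3 -c "
from h import *;st();snap('wrist','w12');snap('top','top2');snap('scene','s2')
i=cv2.imread('pics/top2.png');cv2.imwrite('pics/c8.png',cv2.resize(i[140:275,95:420],None,fx=2.4,fy=2.4,interpolation=cv2.INTER_CUBIC))
i=cv2.imread('pics/s2.png');cv2.imwrite('pics/c9.png',cv2.resize(i[90:300,150:450],None,fx=2.6,fy=2.6,interpolation=cv2.INTER_CUBIC))"
```

```text
t 32.0 pos [ 422.6 -404.6  263.4] jaw -84.2 tiltfix [0.2 0.  0. ] F [ 0.2 -1.3  0.1] w 30.0 q7 -0.39
```

View pics/w12.png

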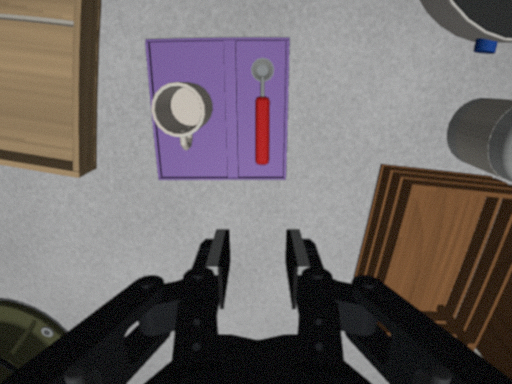

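View pics/c8.png

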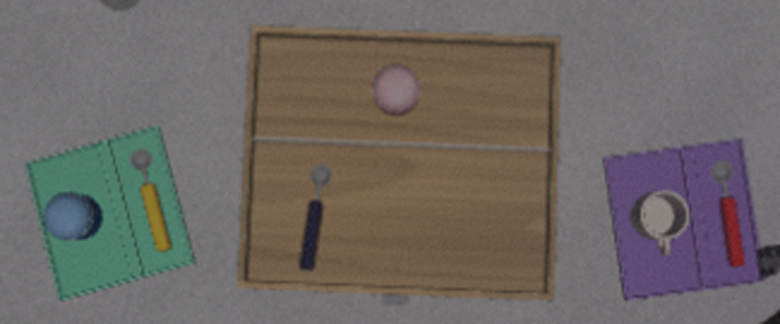

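View pics/c9.png

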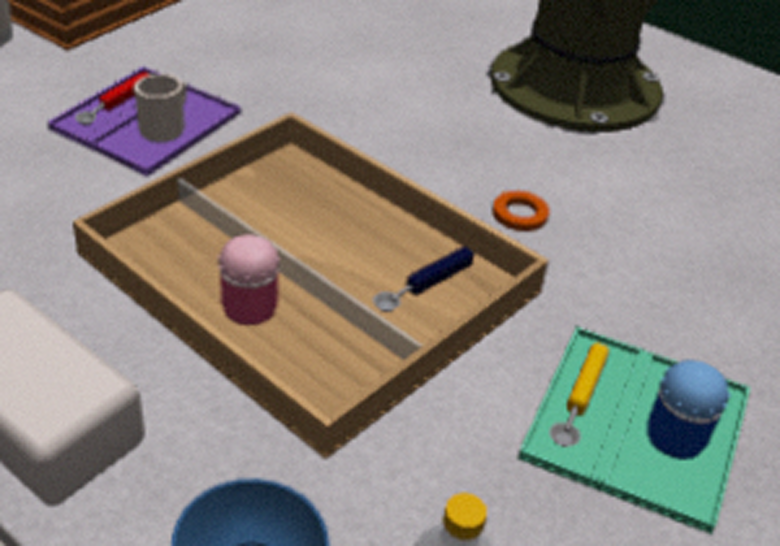

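```bash
python3 - <<'E'
from h import *
from scipy.optimize import least_squares
z=load('top2');P=cloud(z,z['d']);p=z['p'].astype(int);U=np.arange(512)[None];V=np.arange(384)[:,None]
def tr(q,c,a):
    a=np.radians(a);d=np.array(q[:2])-c;return np.round([d@[np.cos(a),np.sin(a)],d@[-np.sin(a),np.cos(a)]],1)
M=(np.array([493.4,348.5]),14.3);L=(np.array([464.9,-351.6]),5.8)
mk=(p[:,:,2]>p[:,:,0]+25)&(p[:,:,2]>p[:,:,1]+15)&(U<145)&(U>108)&(V>210)&(V<250)
S=P[mk];S=S[S[:,2]>60];r=least_squares(lambda q:np.linalg.norm(S-q,axis=1)-28.5,[*S.mean(0)[:2],60],loss='soft_l1').x
print('blue cap centre',r.round(1),'expect z 59.5; tray',tr(r,*M))
zs=load('s2');Ps=cloud(zs,zs['d']);S=Ps.reshape(-1,3);S=S[(abs(S[:,0]-485)<50)&(abs(S[:,1]-387)<50)&(S[:,2]>15)]
for lo,hi in((32,45),(45,60)):
    s=S[(S[:,2]>lo)&(S[:,2]<hi)];r=least_squares(lambda q:np.hypot(s[:,0]-q[0],s[:,1]-q[1])-28.5,[485,387],loss='soft_l1').x;print('blue slice',lo,r.round(1))
zw=load('w12');Pw=cloud(zw,zw['d']);S=Pw.reshape(-1,3);S=S[(abs(S[:,0]-468)<40)&(abs(S[:,1]+315)<40)&(S[:,2]>62)];c,rr=cv2.minEnclosingCircle(S[:,:2].astype(np.float32));print('mug rim',c,rr,'z',np.median(S[:,2]),S[:,2].std(),tr(c,*L))
q=Ps.reshape(-1,3);S=q[(abs(q[:,0]-468)<40)&(abs(q[:,1]+315)<40)&(q[:,2]>15)]
for a,b in((262,98),(263,163)): print('red',tr(pix_z(zw,a,b,24),*L))
for u,v in((148,185),(165,250),(141,160)): print('yel',tr(pix_z(z,95+u/2.4,140+v/2.4,24),*M))
E
```

```text
blue cap centre [488.6 384.2  62.3] expect z 59.5; tray [ 4.1 35.8]
blue slice 32 [490.1 384.8]
blue slice 45 [490.1 384.5]
mug rim (460.1341552734375, -325.8469543457031) 43.34223937988281 z 324.01015845691984 117.0980523703595 [-2.1 26.1]
red [ 18.7 -54. ]
red [-60.8 -55.6]
yel [ 16.7 -57.3]
yel [-65. -57.]
yel [ 48.6 -56.8]
```

```bash
python3 - <<'E'
from h import *
zw=load('w12');S=cloud(zw,zw['d']).reshape(-1,3);S=S[(abs(S[:,0]-468)<45)&(abs(S[:,1]+315)<45)&(S[:,2]>64)&(S[:,2]<80)]
c,r=cv2.minEnclosingCircle(S[:,:2].astype(np.float32));A=np.c_[S[:,:2]-S[:,:2].mean(0),np.ones(len(S))];print(c,r,np.linalg.lstsq(A,S[:,2],rcond=None)[0])
st();robot.sign_off()
E
```

```text
(470.5220031738281, -314.61041259765625) 29.158342361450195 [ 3.58940084e-03 -3.66424288e-03  6.80012375e+01]
t 32.15 pos [ 425.5 -401.8  258.2] jaw -84.0 tiltfix [-0.1 -0.1 -0. ] F [-0.4  1.  -0.3] w 30.1 q7 -0.39
the job is handed in; nothing more can be done
```

I made up both kits in the order asked and handed the job in at 32 s, with the gripper raised clear of everything.

- **Mint tray:** The blue dispenser stands upright in the wide bay, at y = 36 mm in the tray's frame (bay centre 37 mm). The yellow spoon lies flat and lengthwise in the narrow bay, at y = −57 mm.
- **Lilac tray:** The white mug stands upright in the wide bay, with its rim level and its handle along the tray. The red spoon lies flat and lengthwise in the narrow bay, at y = −55 mm.
- **Drawer:** The navy spoon and the pink dispenser look undisturbed in the last top and scene pictures; I did not measure their positions again.

**Checks that disagreed:**
- The wrist force did not clearly show the dispenser and mug touching down. I released them when they stopped descending at the expected height, and the pictures and depth confirmed both.
- The first mug check gave a wrong result because its height filter was too loose. With that fixed, the rim came out centred on the release point.
- The dispenser cap measured 62 mm high against an expected 59.5 mm, which I put down to camera error.

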